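# Brace the angle stand and hold a blade blank flush on its sloped bed

### The job

Swing the angle stand's brace leg out by its red knob until it snaps home against its end stop. Then pick up the blade blank by its orange grip, tilt it to the slope of the stand's bed and hold it there flush, centred and square on the bed, pressed lightly (about 10 N in all) so that it bears on both the lower and the upper dark strip. Finish while still gripping and pressing it; do not shift the slope of the bed, press hard, or disturb the other things on the table.

Things in the scene. Friction and masses are not known exactly. Their poses are not given: they have to be found in the camera images.
- stand: green angle stand, fixed to the table, base 170 x 130 x 14 mm; origin under the centre of its base, x towards the high side of the bed, y to the side where the brace leg is hinged, z up. Cheeks beside the bed (y = +-58 mm) rise to at most 63 mm above the table; the bed's high edge lies up to 102 mm above it; apart from the brace knob nothing else stands higher than the bed. A small spring link lies over the brace hinge, up to 35 mm high
- face (a point): centre of the stand's sloped working face, in the plane of the tops of the two strips. x runs straight up the slope, y level across it, z is the face's outward normal. The aluminium bed is 120 mm (x) by 90 mm (y); it rises away from the stand's low edge, which is the one towards the robot, at 11 to 29 degrees; it is clamped and does not give under 25 N. The bed's metal lies 5 mm below the face
- strip_lower: dark abrasive strip across the lower part of the bed, 16 mm (up the slope) x 86 mm x 5 mm high, on a springy backing that gives about 1 mm per 5 N, at most 2 mm, its centre 30 mm down the slope from the face centre; origin at the centre of its underside
- strip_upper: dark abrasive strip across the upper part of the bed, same size, centre 30 mm up the slope from the face centre; origin at the centre of its underside
- brace (a joint): angle of the steel brace leg about its upright hinge, rad: 0 folded (leg along the stand's x, beside the bed), growing counter-clockwise seen from above; end stop at 1.40 (leg out to the stand's +y side). An over-centre spring pulls it back to folded from below about 0.75 (about 3 N at the knob) and on to the end stop from beyond about 1.05 (under 2 N). Starts folded. Seated means over 1.33
- brace_knob (a point): centre of the top of the upright red cylindrical knob at the free end of the brace leg, 82 mm above the table; the knob is 22 mm across and its red part reaches 42 mm down from the top; the leg below it is 16 mm wide, top 27 mm above the table
- brace_hinge (a point): the brace leg's upright hinge axis, 110 mm from the knob's axis, on the stand's +y side
- blade: loose blade blank: flat steel plate 90 (x) x 50 (y) x 6 mm with a black foot (66 x 22 mm, up to z = 12 mm) and on it an upright orange grip rib 60 (x) x 14 (y) mm, from z = 12 to z = 54 mm; about 0.2 to 0.4 kg; lies flat on the table at the start. Origin at the centre of the plate's underside, z up through the grip. It may be turned end for end: both ways are alike
- knife0: finished table knife lying flat, 190 x 20 x 12 mm, steel; bystander, one of three; origin at the underside near its middle
- knife1: finished table knife lying flat, 190 x 20 x 12 mm, steel; bystander, one of three; origin at the underside near its middle
- knife2: finished table knife lying flat, 190 x 20 x 12 mm, steel; bystander, one of three; origin at the underside near its middle
- paste_jar: jar of polishing paste, 64 mm across, 55 mm high, black lid; bystander; origin under its centre
- oil_bottle: small oil bottle with yellow label and red cap, 46 mm across, 110 mm high; bystander; origin under its centre
- gauge: brass L-shaped gauge block 50 x 30 x 40 mm; bystander; origin under its base's centre
- dressing_stick: reddish-brown abrasive dressing stick 120 x 24 x 24 mm; bystander; origin under its centre
Not all that is in view belongs to the job. What is shaped like the stand but blue is not meant.

How it is judged:
By the outcome, as a careful person would: the job done as asked, in the order asked, and still so for the second after the job is handed in, while the arm keeps its last pose, push and grip.
It also fails if it takes over 58 s, if anything falls off the work surface, if the arm or the gripper's body presses on something with over 40 N, if the wrist force passes 120 N, or if a joint passes its speed limit or range.

### The arm

A 6-joint arm with a two-finger parallel gripper is mounted at the origin on the work surface. World frame = base frame: x ahead of the robot, y to its left, z up, the work surface at z = 0. Lengths are in m, angles in degrees, forces in N, time in s.
With the tool pointing down it reaches from about 0.4 to 0.825 m from the base axis. Payload 7 kg.
Tool frame: the origin (TCP) lies at the very end of the fingers, on their centre line; the grasp point (between the pads) lies 19 mm behind it; x points along the fingers, y is the direction in which the jaws open and shut, and the axes are right-handed (so a half turn about x gives the same grasp; the last joint's range is limited). The gripper opens to 88 mm and grips with 3 to 60 N. Pads are 19 mm wide; open, the fingers measure 130 mm over their backs; the gripper's body (78 mm by 193 mm) begins 47 mm behind the grasp point.
Start: joints at [83.371, 20.546, 0.682, 0, -70.136, -16.507], TCP at [0.265, 0.621, 0.227] pointing down, gripper open.
Joint ranges: [-176.03, 176.03], [-82.01, 121.73], [-58.28, 71.71], [-173.87, 95.51], [-174.79, -0.11], [-173.66, 173.66]. Speed limits (degrees/s): [136.94, 136.94, 172.46, 180, 180, 180].

### API

Orientations are given as [roll, pitch, yaw] about the fixed x, y, z axes, in that order (R = Rz(yaw) Ry(pitch) Rx(roll)).
In Python, from plant import monitor, eyes, ticket gives the robot as it stands. The module is installed in compiled form; this text tells all that it offers.
- The arm moves only by the shell command python3 -m crank 'ROWS'. ROWS is JSON, a list of rows, each an object with "linear": the shift along the world's x, y, z in units of 60 mm (1.0 is 60 mm), a list of three; "rot": the turn, a rotation vector about the world's x, y, z in units of 5 degrees (1.0 is 5 degrees), a list of three; "hand": the opening, from 0 (shut) to 1 (fully open). In form: [{"linear": [tx, ty, tz], "rot": [ax, ay, az], "hand": hand}, ...]. A call has 1 to 20 rows; each row shifts and turns the pose as measured when the row begins; what a row does not reach is not made up. A row lasts 1/8 s, in which the tool goes at most 62.5 mm and 10.7 degrees, less where a joint would pass 70% of its speed; a pose out of reach is approached as far as the arm can. A call is refused whole if a number of a shift passes 1 or a number of a turn 1, either way. A call with a gripper value outside its range is refused whole. The fingers move at their own pace and stop on an object; the grip force is fixed at half the most. Time passes only in rows, so rows that do not move let the fingers close. It gives the time, the measured TCP pose, the force and the opening at its end, in the units of the state.
- monitor.get_obs(): the state, without advancing time (a new reading comes with each control period).
- eyes.snapshot(name): name is "scene" or "top" or "wrist"; returns a dict with "image" (480x640x3 uint8, red, green, blue), "depth" (480x640 float32, m along the optical axis (not along the pixel's ray), 0 where there is no reading), "K" (3x3 intrinsics, pixels), "k1" (the pictures are not rectified: a ray, as slopes to the right and down, at radius r is drawn at 1 + k1 r^2 times it, then the intrinsics apply), "camera_from_world" (4x4, takes a point from world to camera coordinates); the wrist camera has in their place "hand_eye" (4x4, takes a point from camera to tool coordinates, whose origin is the TCP and whose axes are the tool frame's). Camera axes: x right, y up, looking along -z (the intrinsics and any distortion apply to the point x, -y, -z); pixel columns grow to the right and rows downward; lengths in m; the calibration is good to about 2 mm. A picture is of the moment at which its call begins: read the wrist's pose just before it.
- ticket.close_job(): hands the job in, once; it reports no verdict.
The state is a dict: "clock": time; "joint_pos": joint angles; "qvel": joint speeds; "tau": joint torques, N m; "tool_pos": TCP position; "orientation": TCP orientation; "force": force on the tool from outside, world axes, zero at the start; "moment": the same for the moment, N m; "opening": finger opening in m.
Only numpy, scipy, OpenCV 4.12 (cv2) and the standard library are available. Lean on these libraries where they do the work, as an engineer would, in place of code of your own. Each camera call takes 0.05 s, during which the arm holds its last target.

## Working session

There is one attempt and no reset: what is moved stays moved. The work goes in short steps, Python scripts to look and compute and a shell command to move; the robot and the scene stay as the last step left them, time stands still between calls to the robot, and variables do not carry over. Pictures are saved under pics/ and viewed, and the job is handed in when it is done.

```bash
mkdir -p pics; ls; cat > h.py <<'E'
import numpy as np, cv2
from plant import monitor, eyes, ticket
from scipy.spatial.transform import Rotation as R
def save(s,n): cv2.imwrite('pics/'+n+'.png',cv2.cvtColor(s['image'],cv2.COLOR_RGB2BGR))
def st():
    o=monitor.get_obs()
    for k in ['clock','tool_pos','orientation','force','moment','opening','joint_pos']: print(k,np.round(o[k],4))
    return o
E
python3 - <<'E'
from h import *
import pickle
o=st()
d={'o':o}
for n in ['scene','top','wrist']:
    s=eyes.snapshot(n); save(s,n+'0'); d[n]=s
    print(n,s['K'],s['k1'],s.get('camera_from_world',s.get('hand_eye')), (s['depth']>0).mean())
pickle.dump(d,open('d0.pkl','wb'))
E
```

```text
pics
clock 0.0
tool_pos [0.2651 0.6202 0.2256]
orientation [  96.0187   89.9045 -107.1234]
force [-0.7039 -0.3797  0.6395]
moment [ 0.0008 -0.0366  0.0249]
opening 0.0877
joint_pos [ 8.33710e+01  2.05918e+01  6.32600e-01 -1.85000e-02 -7.01347e+01
 -1.65068e+01]
scene [[505.68602671   0.         324.0530889 ]
 [  0.         505.68602671 240.56598553]
 [  0.           0.           1.        ]] -0.01257287701098255 [[-6.07766188e-01  7.94115894e-01 -4.55150995e-04  3.19185869e-01]
 [-5.04841080e-01 -3.85930949e-01  7.72135212e-01  1.69866314e-01]
 [ 6.12989188e-01  4.69507454e-01  6.35458108e-01 -1.51921734e+00]
 [ 0.00000000e+00  0.00000000e+00  0.00000000e+00  1.00000000e+00]] 0.9919791666666666
top [[619.8744899    0.         329.52780808]
 [  0.         619.8744899  244.5693226 ]
 [  0.           0.           1.        ]] -0.05147471594933552 [[-0.02150213 -0.99974743  0.00653703 -0.03862714]
 [ 0.98243287 -0.01991648  0.1855505  -0.48644184]
 [-0.18537344  0.01041193  0.98261299 -1.43658397]
 [ 0.          0.          0.          1.        ]] 0.9957356770833333
wrist [[385.23750421   0.         317.40077737]
 [  0.         385.23750421 242.9459458 ]
 [  0.           0.           1.        ]] 0.00712052020300793 [[-1.82164294e-04  2.76048536e-01 -9.61143679e-01 -1.58514451e-01]
 [ 9.99999982e-01  9.94656089e-05 -1.60961320e-04  1.41224508e-03]
 [ 5.11676047e-05 -9.61143692e-01 -2.76048549e-01 -7.37136834e-02]
 [ 0.00000000e+00  0.00000000e+00  0.00000000e+00  1.00000000e+00]] 0.9959765625
```

View pics/scene0.png

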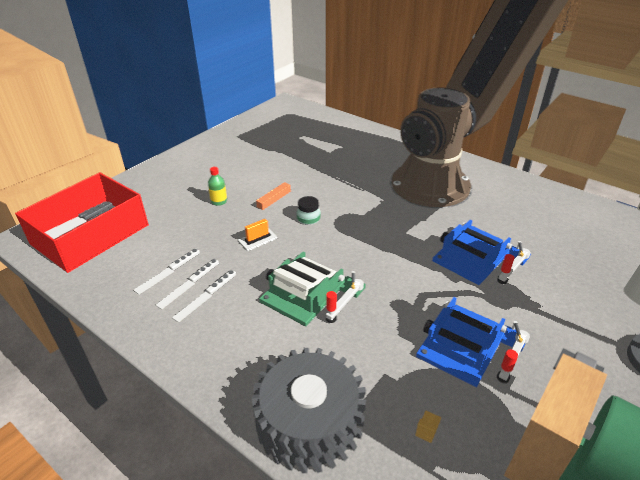

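View pics/top0.png

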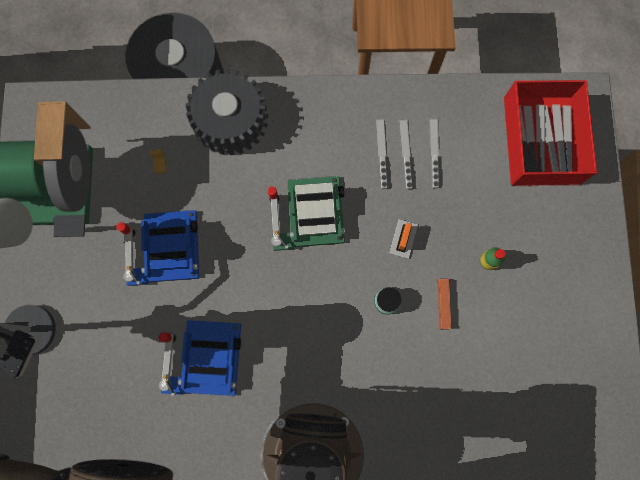

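View pics/wrist0.png

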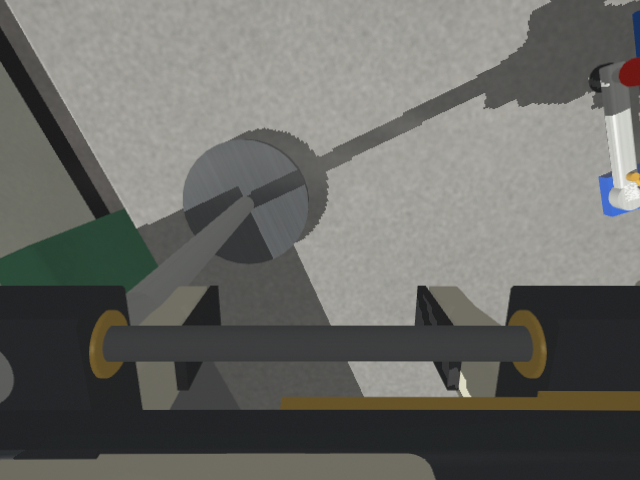

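The top view shows the green stand at about (315,210) with its red knob at (272,190) and its hinge at about (278,242). The blade is at (403,238), and the knives, jar, bottle and stick are to the right. Two blue look-alikes sit at (170,245) and (210,357). Next I'll measure from the depth images.

```bash
cat >> h.py <<'E'
import pickle
def cloud(s,o=None):
    """world xyz per pixel (480,640,3)"""
    v,u=np.mgrid[0:480,0:640].astype(float)
    K=s['K'];xd=(u-K[0,2])/K[0,0];yd=(v-K[1,2])/K[1,1]
    x,y=xd.copy(),yd.copy()
    for _ in range(10):
        f=1+s['k1']*(x*x+y*y); x=xd/f;y=yd/f
    d=s['depth']; P=np.stack([x*d,-y*d,-d,np.ones_like(d)],-1)
    if 'camera_from_world' in s: M=np.linalg.inv(s['camera_from_world'])
    else:
        M=T(o)@s['hand_eye']
    W=(P@M.T)[...,:3]; W[d==0]=np.nan
    return W
def T(o):
    M=np.eye(4); M[:3,:3]=R.from_euler('xyz',o['orientation'],degrees=True).as_matrix(); M[:3,3]=o['tool_pos']; return M
E
python3 - <<'E'
from h import *
d=pickle.load(open('d0.pkl','rb'))
for n in ['scene','top']:
    s=d[n];W=cloud(s);I=s['image'].astype(int)
    print(n)
    r,g,b=I[...,0],I[...,1],I[...,2]
    red=(r>120)&(g<50)&(b<50)
    nn,lab,stt,c=cv2.connectedComponentsWithStats(red.astype(np.uint8))
    for i in range(1,nn):
        if stt[i,4]>25:
            m=lab==i;p=W[m];z=np.nanmax(p[:,2]);t=p[p[:,2]>z-.004]
            print('red',c[i],stt[i,4],np.round(np.nanmean(t,0),4),'zmax',round(z,4))
    org=(r>180)&(g>80)&(g<150)&(b<60)
    nn,lab,stt,c=cv2.connectedComponentsWithStats(org.astype(np.uint8))
    for i in range(1,nn):
        if stt[i,4]>25:
            p=W[lab==i];z=np.nanpercentile(p[:,2],98);t=p[p[:,2]>z-.006]
            q=t[:,:2]-t[:,:2].mean(0);w,V=np.linalg.eigh(q.T@q)
            print('org',c[i],stt[i,4],np.round(t.mean(0),4),'z',z,'dir',V[:,1],'ext',np.ptp(q@V,axis=0))
W=cloud(d['top'])
for u,v in [(15,225),(30,330),(10,350),(315,225),(420,240),(400,300),(370,200),(345,300)]: print(u,v,np.round(W[v,u],3))
# tall things
big=cv2.resize(cv2.cvtColor(d['top']['image'],cv2.COLOR_RGB2BGR)[160:270,240:440],(800,440),interpolation=cv2.INTER_CUBIC)
cv2.imwrite('pics/topc.png',big)
big=cv2.resize(cv2.cvtColor(d['scene']['image'],cv2.COLOR_RGB2BGR)[180:330,200:400],(800,600),interpolation=cv2.INTER_CUBIC)
cv2.imwrite('pics/scenec.png',big)
E
```

```text
scene
red [115.37521515 191.12564544] 581 [ 0.6589 -0.5649  0.1017] zmax 0.1043
red [ 42.1843044  242.64209275] 841 [ 0.8794 -0.5987  0.0998] zmax 0.1022
red [507.32467532 263.38311688] 154 [0.2779 0.3371 0.0824] zmax 0.0851
red [329.01449275 303.33333333] 69 [0.6245 0.0889 0.0798] zmax 0.0816
red [507.81935484 362.7483871 ] 155 [0.5432 0.4408 0.0815] zmax 0.0835
top
red [551.03934529 130.23449795] 3177 [ 0.7312 -0.5971  0.1045] zmax 0.1074
red [271.53703704 190.92592593] 54 [0.6096 0.0862 0.086 ] zmax 0.0885
red [120.91489362 226.38297872] 47 [0.5308 0.4393 0.0859] zmax 0.0879
red [499.54054054 253.40540541] 74 [ 0.4464 -0.437   0.1135] zmax 0.1159
org [405.02325581 234.89147287] 129 [ 0.5044 -0.2301  0.0568] z 0.060135698497183615 dir [-0.95937739  0.28212589] ext [0.01258312 0.05613725]
15 225 [0.48  0.562 0.343]
30 330 [0.296 0.67  0.025]
10 350 [0.242 0.57  0.313]
315 225 [ 0.534 -0.015  0.047]
420 240 [ 0.501 -0.273  0.   ]
400 300 [ 0.348 -0.211  0.057]
370 200 [ 0.606 -0.153 -0.002]
345 300 [ 0.357 -0.084 -0.004]
```

View pics/topc.png

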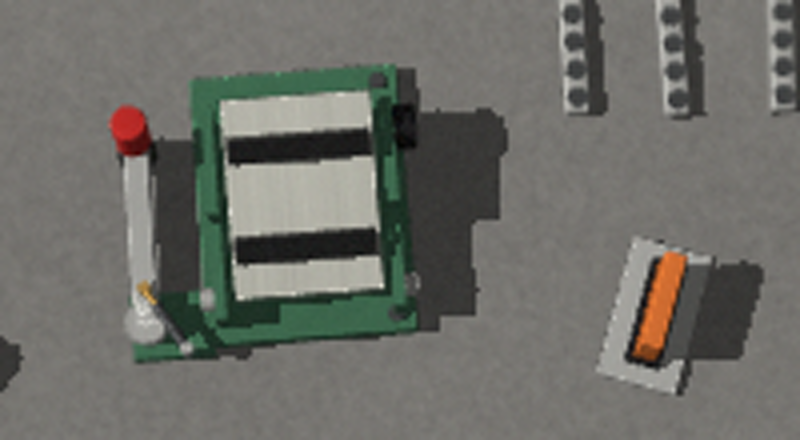

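View pics/scenec.png

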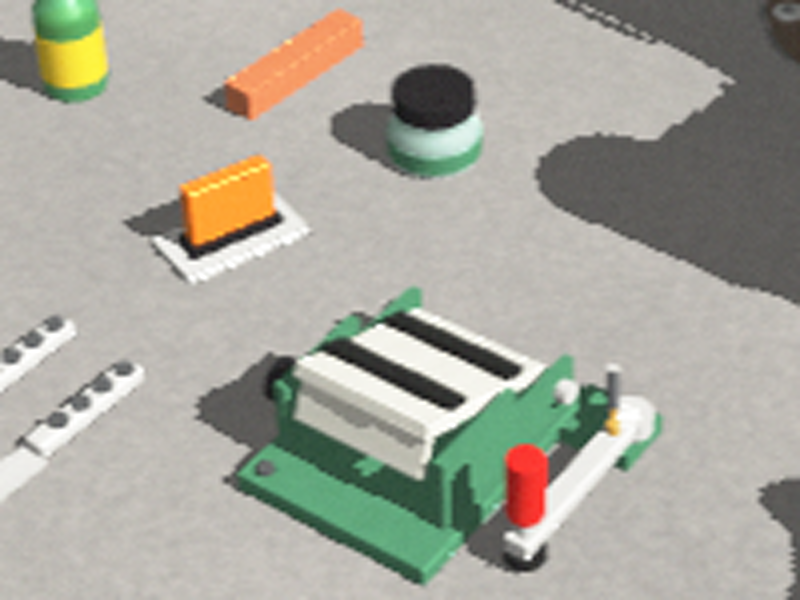

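```bash
python3 - <<'E'
from h import *
d=pickle.load(open('d0.pkl','rb'))
o=d['o'];print(T(o)); 
W=cloud(d['wrist'],o)
for u,v in [(245,150),(245,200),(220,230),(190,260),(160,285),(170,275),(60,240),(630,150),(400,250)]: print('w',u,v,np.round(W[v,u],3))
Wt=cloud(d['top'])
for v in range(200,400,12): print(v,[ (np.round(Wt[v,u],2).tolist()) for u in (3,20,40)])
Ws=cloud(d['scene'])
for u,v in [(630,285),(636,300),(636,350),(636,270),(610,400),(560,370)]: print('s',u,v,np.round(Ws[v,u],3))
E
```

```text
[[-4.90666002e-04 -3.93012336e-01 -9.19533068e-01  2.65058665e-01]
 [-1.59262315e-03 -9.19531705e-01  3.93012603e-01  6.20249918e-01]
 [-9.99998611e-01  1.65730758e-03 -1.74737599e-04  2.25614514e-01]
 [ 0.00000000e+00  0.00000000e+00  0.00000000e+00  1.00000000e+00]]
w 245 150 [0.344 0.657 0.021]
w 245 200 [0.304 0.673 0.039]
w 220 230 [0.301 0.671 0.144]
w 190 260 [0.301 0.671 0.204]
w 160 285 [0.303 0.672 0.238]
w 170 275 [0.303 0.671 0.228]
w 60 240 [ 0.339  0.948 -0.097]
w 630 150 [0.207 0.338 0.028]
w 400 250 [ 0.189  0.557 -0.001]
200 [[0.54, 0.6, 0.32], [0.61, 0.71, 0.04], [0.61, 0.66, 0.04]]
212 [[0.5, 0.58, 0.36], [0.51, 0.56, 0.32], [0.58, 0.66, 0.03]]
224 [[0.48, 0.58, 0.36], [0.48, 0.56, 0.33], [0.56, 0.67, 0.01]]
236 [[0.46, 0.58, 0.35], [0.46, 0.56, 0.31], [0.53, 0.67, -0.0]]
248 [[0.5, 0.76, 0.0], [0.5, 0.72, -0.0], [0.5, 0.67, -0.0]]
260 [[0.47, 0.76, 0.0], [0.47, 0.72, -0.0], [0.47, 0.67, 0.0]]
272 [[0.44, 0.76, -0.0], [0.44, 0.72, 0.0], [0.44, 0.67, -0.0]]
284 [[0.41, 0.76, -0.0], [0.41, 0.71, 0.0], [0.41, 0.67, -0.0]]
296 [[0.38, 0.75, 0.0], [0.38, 0.71, 0.0], [0.38, 0.66, 0.0]]
308 [[0.35, 0.76, -0.0], [0.35, 0.7, 0.03], [0.35, 0.65, 0.02]]
320 [[0.32, 0.75, 0.01], [0.32, 0.7, 0.02], [0.32, 0.65, 0.02]]
332 [[0.28, 0.59, 0.31], [0.28, 0.55, 0.32], [0.29, 0.65, 0.02]]
344 [[0.26, 0.75, 0.0], [0.25, 0.54, 0.33], [0.26, 0.64, 0.02]]
356 [[0.24, 0.75, -0.0], [0.23, 0.54, 0.33], [0.24, 0.66, -0.0]]
368 [[0.21, 0.58, 0.31], [0.21, 0.54, 0.33], [0.21, 0.65, 0.0]]
380 [[0.18, 0.74, -0.01], [0.18, 0.7, -0.0], [0.18, 0.65, 0.0]]
392 [[0.15, 0.74, -0.0], [0.15, 0.7, 0.0], [0.15, 0.65, 0.0]]
s 630 285 [0.512 0.561 0.31 ]
s 636 300 [0.535 0.575 0.306]
s 636 350 [0.321 0.634 0.022]
s 636 270 [0.494 0.559 0.326]
s 610 400 [0.635 0.601 0.199]
s 560 370 [0.676 0.526 0.253]
```

```bash
python3 -m crank '[{"linear":[-0.4,-0.9,0],"rot":[0,0,0],"hand":1},{"linear":[-0.3,-0.9,0.1],"rot":[0,0,0],"hand":1},{"linear":[0,-0.9,0.2],"rot":[0,0,-1],"hand":1}]'; python3 -c "
from h import *
st()"
```

```text
clock: 0.52
tool_pos: [0.2219, 0.4557, 0.2386]
orientation: [106.8, 89.5, -101.4]
force: [0.3, -0.4, 0.8]
opening: 0.0877
clock 0.525
tool_pos [0.2219 0.4557 0.2386]
orientation [ 106.847    89.4658 -101.3723]
force [ 0.2566 -0.3635  0.8144]
moment [ 0.0884 -0.0546  0.0364]
opening 0.0877
joint_pos [ 8.62183e+01  4.42470e+00 -1.86500e+01 -7.64000e-02 -6.74548e+01
 -2.44080e+01]
```

```bash
python3 -m crank '[{"linear":[0.3,-0.4,0.1],"rot":[0,0,-1],"hand":1},{"linear":[0.3,-0.4,0.1],"rot":[0,0,-1],"hand":1},{"linear":[0.3,-0.4,0.1],"rot":[0,0,-1],"hand":1},{"linear":[0.3,-0.4,0.1],"rot":[0,0,-1],"hand":1},{"linear":[0.3,-0.4,0.1],"rot":[0,0,-1],"hand":1},{"linear":[0.3,-0.4,0.1],"rot":[0,0,-1],"hand":1},{"linear":[0.3,-0.4,0.1],"rot":[0,0,-1],"hand":1},{"linear":[0.3,-0.4,0.1],"rot":[0,0,-1],"hand":1},{"linear":[0.3,-0.4,0.1],"rot":[0,0,-1],"hand":1},{"linear":[0.3,-0.4,0.1],"rot":[0,0,-1],"hand":1},{"linear":[0.3,-0.4,0.1],"rot":[0,0,-1],"hand":1},{"linear":[0.3,-0.4,0.1],"rot":[0,0,-1],"hand":1},{"linear":[0.3,-0.4,0.1],"rot":[0,0,-1],"hand":1},{"linear":[0.3,-0.4,0.1],"rot":[0,0,-1],"hand":1},{"linear":[0.3,-0.4,0.1],"rot":[0,0,-1],"hand":1},{"linear":[0.3,-0.4,0.1],"rot":[0,0,-1],"hand":1}]'; python3 -c "
from h import *
o=st();print(T(o))"
```

```text
clock: 2.52
tool_pos: [0.5139, 0.0542, 0.3379]
orientation: [91.7, 89.5, 161.0]
force: [0.0, 0.5, 0.4]
opening: 0.0877
clock 2.525
tool_pos [0.5139 0.0542 0.3379]
orientation [ 91.708   89.491  160.9791]
force [0.0078 0.4718 0.3737]
moment [ 0.1286 -0.0903  0.0388]
opening 0.0877
joint_pos [ 27.5165   2.5916  -7.6716  -0.3751 -80.0871 -48.1797]
[[-8.39877695e-03 -9.35228429e-01  3.53945260e-01  5.13939658e-01]
 [ 2.89535254e-03  3.53933516e-01  9.35266103e-01  5.42172131e-02]
 [-9.99960538e-01  8.87988770e-03 -2.64792655e-04  3.37923378e-01]
 [ 0.00000000e+00  0.00000000e+00  0.00000000e+00  1.00000000e+00]]
```

```bash
python3 -m crank '[{"linear":[0.1,-0.04,0],"rot":[0,0,-1],"hand":1},{"linear":[0.1,-0.04,0],"rot":[0,0,-1],"hand":1},{"linear":[0.1,-0.04,0],"rot":[0,0,-1],"hand":1},{"linear":[0.1,-0.04,0],"rot":[0,0,-1],"hand":1},{"linear":[0.1,-0.04,0],"rot":[0,0,-1],"hand":1},{"linear":[0.1,-0.04,0],"rot":[0,0,-1],"hand":1},{"linear":[0.1,-0.04,0],"rot":[0,0,-1],"hand":1},{"linear":[0.1,-0.04,0],"rot":[0,0,-1],"hand":0.5},{"linear":[0.1,-0.04,0],"rot":[0,0,-1],"hand":0.5},{"linear":[0.1,-0.04,0],"rot":[0,0,-1],"hand":0.5},{"linear":[0.1,-0.04,0],"rot":[0,0,-1],"hand":0.5},{"linear":[0,0,0],"rot":[0,0,-1],"hand":0.5},{"linear":[0,0,0],"rot":[0,0,-0.6],"hand":0.5},{"linear":[0,0,0],"rot":[0,0,0],"hand":0.5}]'; python3 - <<'E'
from h import *
o=st();print(T(o))
s=eyes.snapshot('wrist');save(s,'wrist1');pickle.dump((o,s),open('w1.pkl','wb'))
E
```

```text
clock: 4.28
tool_pos: [0.5809, 0.0243, 0.3338]
orientation: [123.1, 89.2, 127.0]
force: [-0.0, 0.1, -0.0]
opening: 0.044
clock 4.275
tool_pos [0.5809 0.0243 0.3338]
orientation [123.1315  89.2173 126.9776]
force [-0.0075  0.0893 -0.0339]
moment [-5.200e-03 -1.179e-01 -1.000e-04]
opening 0.044
joint_pos [  21.1419    9.1308   -0.6122   -0.7636  -80.4714 -107.168 ]
[[-0.00821697 -0.06703039  0.9977171   0.58086183]
 [ 0.01091316  0.99768535  0.06711813  0.02432749]
 [-0.99990669  0.01143976 -0.00746644  0.33379751]
 [ 0.          0.          0.          1.        ]]
```

View pics/wrist1.png

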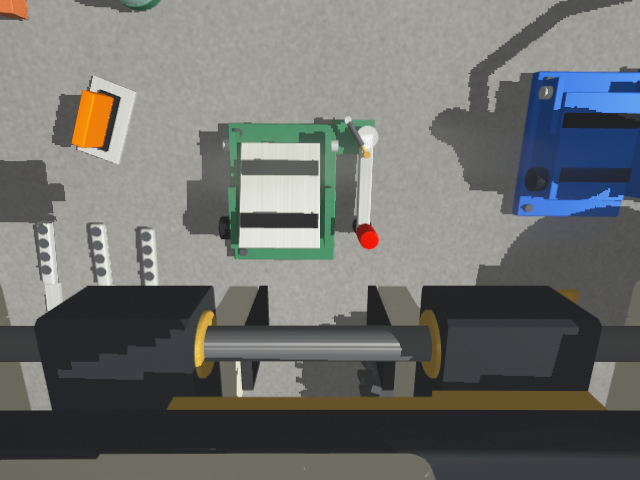

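The wrist view shows the green stand at (282,190), its knob at (369,238), its hinge at (368,135) and the blade at (100,120). I'll measure the bed, strips, knob and blade in all three cameras and compare them.

```bash
cat > meas.py <<'E'
from h import *
from scipy.spatial import cKDTree
def meas(s,o,roi,name):
    W=cloud(s,o); I=s['image'].astype(int); r,g,b=I[...,0],I[...,1],I[...,2]
    u0,v0,u1,v1=roi; m0=np.zeros((480,640),bool); m0[v0:v1,u0:u1]=1
    mx=I.max(-1);mn=I.min(-1)
    grey=(mx-mn<25)&m0
    # bed: grey points above z .03 within roi, plane RANSAC
    red=(r>110)&(g<60)&(b<60)&m0
    p=W[red]; z=np.nanmax(p[:,2]); print(name,'red n',red.sum(),'zmax',z)
    t=p[p[:,2]>np.nanpercentile(p[:,2],90)-.004]; print(' knob top mean',np.round(t.mean(0),4),'mid',np.round((t.max(0)+t.min(0))/2,4),'ext',np.round(np.ptp(t,0),4))
    bright=grey&(mn>130)&(W[...,2]>.025)
    P=W[bright]; rng=np.random.default_rng(0);best=0
    for _ in range(400):
        a=P[rng.choice(len(P),3,False)];n=np.cross(a[1]-a[0],a[2]-a[0]);l=np.linalg.norm(n)
        if l<1e-6: continue
        n/=l; 
        if n[2]<0:n=-n
        if n[2]<.8: continue
        k=abs((P-a[0])@n)<.002
        if k.sum()>best: best=k.sum();B=(n,a[0],k)
    Q=P[B[2]]
    c=Q.mean(0);_,_,V=np.linalg.svd(Q-c);n=V[2]*np.sign(V[2,2])
    print(' bed n',np.round(n,4),'slope',np.degrees(np.arccos(n[2])),'az of uphill',np.degrees(np.arctan2(-n[1],-n[0])),'pts',len(Q))
    # full bed incl strips
    allm=grey&(abs((W-c)@n-.002)<.008)&(W[...,2]>.02)
    nn,lab,stt,cc=cv2.connectedComponentsWithStats(allm.astype(np.uint8));i=1+np.argmax(stt[1:,4]);A=W[lab==i]
    up=np.array([0,0,1.])-n*n[2];up/=np.linalg.norm(up);side=np.cross(n,up)
    q=np.stack([(A-c)@up,(A-c)@side],-1)
    rect=cv2.minAreaRect((q*1000).astype(np.float32)); print(' rect',rect,'n',len(A), 'col of A px',cc[i])
    ctr=c+up*rect[0][0]/1000+side*rect[0][1]/1000; print(' bed centre',np.round(ctr,4),'pos z', 'face',np.round(ctr+.005*n,4))
    dark=(mx<75)&m0&(abs((W-c)@n-.005)<.005)&(W[...,2]>.02)
    nn,lab,stt,cc=cv2.connectedComponentsWithStats(dark.astype(np.uint8))
    for i in range(1,nn):
        if stt[i,4]>60:
            A=W[lab==i];q=np.stack([(A-c)@up,(A-c)@side],-1);rc=cv2.minAreaRect((q*1000).astype(np.float32));
            print('  dark px',cc[i],'n',stt[i,4],np.round(A.mean(0),4),'h',np.mean((A-c)@n),'rect',np.round(rc[0],1),np.round(rc[1],1),round(rc[2],1), 'ctr',np.round(c+up*rc[0][0]/1000+side*rc[0][1]/1000,4))
    return
E
python3 - <<'E'
from meas import *
d=pickle.load(open('d0.pkl','rb'))
o,s=pickle.load(open('w1.pkl','rb'))
meas(s,o,(215,115,385,265),'wrist')
meas(d['top'],None,(265,172,350,250),'top')
meas(d['scene'],None,(255,245,370,325),'scene')
W=cloud(s,o); print('hinge',W[133:139,365:371].mean((0,1)),'table',np.nanmean(W[260:280,300:340].reshape(-1,3),0), 'table2',W[60,250])
# orange in wrist
I=s['image'].astype(int);r,g,b=I[...,0],I[...,1],I[...,2]
m=(r>150)&(g>60)&(g<170)&(b<60)&(np.mgrid[0:480,0:640][0]<200)&(np.mgrid[0:480,0:640][1]<150)&(W[...,2]>.01)
p=W[m];print('org zmax',np.percentile(p[:,2],[50,90,98]));t=p[p[:,2]>np.percentile(p[:,2],90)-.004]
rc=cv2.minAreaRect((t[:,:2]*1000).astype(np.float32));print(rc,len(t))
m=(W[...,2]>.003)&(W[...,2]<.010);m[:, 150:]=0;m[170:]=0;m[:70]=0;m[:,:60]=0
t=W[m];rc=cv2.minAreaRect((t[:,:2]*1000).astype(np.float32));print('plate',rc,len(t),np.median(t[:,2]))
E
```

```text
wrist red n 393 zmax 0.0850324610580071
 knob top mean [0.6124 0.085  0.082 ] mid [0.6124 0.0853 0.082 ] ext [0.0206 0.0194 0.006 ]
 bed n [-0.352  -0.0213  0.9358] slope 20.649210363136024 az of uphill 3.4617531299753703 pts 5892
 rect ((-1.81121826171875, -1.0628776550292969), (120.36721801757812, 89.58294677734375), 0.08048833161592484) n 8394 col of A px [279.44722421 195.07052657]
 bed centre [ 0.5716 -0.0171  0.0608] pos z face [ 0.5698 -0.0172  0.0655]
  dark px [278.0097371  219.98247322] n 1027 [ 0.5985 -0.016   0.0762] h 0.0049460387518172385 rect [28.9 -1.1] [85.  15.1] 89.2 ctr [ 0.6003 -0.0154  0.0716]
top red n 60 zmax 0.08850781363868898
 knob top mean [0.6108 0.0864 0.0832] mid [0.611  0.0863 0.0847] ext [0.0187 0.0168 0.0076]
 bed n [-0.3584 -0.0171  0.9334] slope 21.02758405754881 az of uphill 2.73946487639827 pts 603
 rect ((1.4654388427734375, -0.49381256103515625), (120.59705352783203, 89.85862731933594), 0.7204406261444092) n 1799 col of A px [315.07059477 208.14730406]
 bed centre [ 0.5715 -0.016   0.0601] pos z face [ 0.5697 -0.0161  0.0648]
  dark px [315.270
[... 797 characters left out ...]
n 133 [ 0.5479 -0.0149  0.0559] h 0.004442357591239046 rect [-36.3  -4.7] [19.1 85.5] 2.2 ctr [ 0.5473 -0.0156  0.0509]
  dark px [298.13815789 273.01973684] n 152 [ 0.6034 -0.0117  0.0768] h 0.004352046549053196 rect [23.7 -5.2] [15.6 86.4] 0.9 ctr [ 0.6034 -0.0135  0.0721]
hinge [0.50212972 0.08024494 0.02665576] table [6.80010355e-01 3.67530252e-02 1.20505655e-04] table2 [ 0.42676215 -0.06189263  0.00123231]
org zmax [0.04761473 0.05478555 0.0557341 ]
((506.22503662109375, -231.557373046875), (14.591078758239746, 59.12715530395508), 72.76709747314453) 767
plate ((501.9502258300781, -225.04244995117188), (82.60904693603516, 106.58501434326172), 87.03791809082031) 1682 0.0062965095207304644
```

```bash
python3 -m crank '[{"linear":[0.1,0.21,-0.6],"rot":[0,0,0],"hand":0.37},{"linear":[0.1,0.21,-0.6],"rot":[0,0,0],"hand":0.37},{"linear":[0.1,0.21,-0.6],"rot":[0,0,0],"hand":0.37},{"linear":[0.1,0.21,-0.6],"rot":[0,0,0],"hand":0.37},{"linear":[0.1,0.21,-0.6],"rot":[0,0,0],"hand":0.37},{"linear":[0,0,0],"rot":[0,0,0],"hand":0.37}]'; python3 - <<'E'
from h import *
o=st();print(T(o))
E
```

```text
clock: 5.08
tool_pos: [0.6112, 0.0887, 0.1497]
orientation: [112.1, 89.3, 116.4]
force: [0.0, 0.3, 0.4]
opening: 0.0322
clock 5.075
tool_pos [0.6112 0.0887 0.1497]
orientation [112.0733  89.2809 116.4024]
force [0.0102 0.3158 0.4278]
moment [-0.0555 -0.1448  0.009 ]
opening 0.0322
joint_pos [  25.885    18.6768  -12.2972   -0.8386  -59.0352 -111.1243]
[[-0.00558108 -0.07545344  0.99713371  0.61124833]
 [ 0.01124182  0.99708149  0.07551241  0.08871631]
 [-0.99992123  0.01163104 -0.00471655  0.14971062]
 [ 0.          0.          0.          1.        ]]
```

```bash
python3 -m crank '[{"linear":[0.01,-0.03,-0.5],"rot":[0,0,0],"hand":0.37},{"linear":[0,0,-0.5],"rot":[0,0,0],"hand":0.37},{"linear":[0,0,-0.34],"rot":[0,0,0],"hand":0.37},{"linear":[0,0,0],"rot":[0,0,0],"hand":0.37}]'; python3 - <<'E'
from h import *
o=st()
s=eyes.snapshot('wrist');save(s,'wrist2')
E
```

```text
clock: 5.58
tool_pos: [0.6151, 0.0867, 0.0739]
orientation: [76.2, 89.3, 80.8]
force: [-0.7, 0.3, 0.4]
opening: 0.0324
clock 5.575
tool_pos [0.6151 0.0867 0.0739]
orientation [76.1691 89.2705 80.7756]
force [-0.6524  0.2635  0.3586]
moment [ 0.0176 -0.1189 -0.0193]
opening 0.0324
joint_pos [  25.6215   23.1105  -16.9257   -0.7868  -49.5497 -110.5067]
```

View pics/wrist2.png

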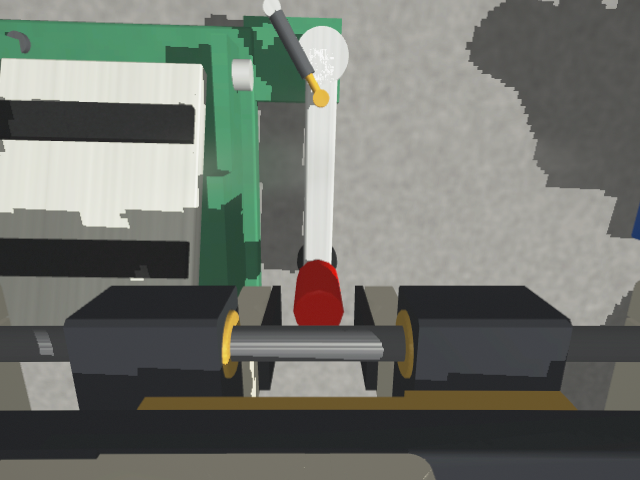

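```bash
python3 -m crank '[{"linear":[-0.04,0,-0.12],"rot":[0,0,0],"hand":0.37},{"linear":[-0.02,0.16,0],"rot":[0,0,1],"hand":0.37},{"linear":[-0.03,0.16,0],"rot":[0,0,1],"hand":0.37},{"linear":[-0.045,0.155,0],"rot":[0,0,1],"hand":0.37},{"linear":[-0.06,0.15,0],"rot":[0,0,1],"hand":0.37},{"linear":[-0.07,0.145,0],"rot":[0,0,1],"hand":0.37},{"linear":[-0.08,0.14,0],"rot":[0,0,1],"hand":0.37}]'; python3 - <<'E'
from h import *
o=st()
p=np.array(o['tool_pos'])-[.502,.08,0];print(np.hypot(*p[:2]),np.degrees(np.arctan2(p[1],p[0])));y=T(o)[:3,1];print('yaw-90',np.degrees(np.arctan2(y[1],y[0]))-90)
E
```

```text
clock: 6.5
tool_pos: [0.5965, 0.1404, 0.0739]
orientation: [45.3, 89.1, 80.8]
force: [0.8, -0.9, -1.0]
opening: 0.0324
clock 6.5
tool_pos [0.5965 0.1404 0.0739]
orientation [45.2911 89.0705 80.8303]
force [ 0.8346 -0.9179 -0.9819]
moment [-0.6341 -0.3222  0.0256]
opening 0.0324
joint_pos [ 31.0221  22.3691 -18.095   -0.9416 -48.9398 -84.8681]
0.11219100632426904 32.588857038885045
yaw-90 35.54291046106704
```

```bash
python3 -m crank '[{"linear":[-0.1,0.13,-0.08],"rot":[0,0,1],"hand":0.37},{"linear":[-0.11,0.125,-0.08],"rot":[0,0,0.9],"hand":0.37},{"linear":[-0.12,0.115,-0.06],"rot":[0,0,0.9],"hand":0.37},{"linear":[-0.13,0.105,-0.02],"rot":[0,0,0.9],"hand":0.37},{"linear":[-0.135,0.095,0],"rot":[0,0,1],"hand":0.37},{"linear":[-0.14,0.08,0],"rot":[0,0,1],"hand":0.37}]'; python3 - <<'E'
from h import *
o=st()
p=np.array(o['tool_pos'])-[.502,.08,0];print(np.hypot(*p[:2]),np.degrees(np.arctan2(p[1],p[0])));y=T(o)[:3,1];print('yaw-90',np.degrees(np.arctan2(y[1],y[0]))-90)
s=eyes.snapshot('top');W=cloud(s);save(s,'top3');I=s['image'].astype(int)
big=cv2.resize(cv2.cvtColor(s['image'],cv2.COLOR_RGB2BGR)[160:270,220:380],(800,550),interpolation=cv2.INTER_CUBIC)
cv2.imwrite('pics/top3c.png',big)
s=eyes.snapshot('wrist');save(s,'wrist3')
E
```

```text
clock: 7.25
tool_pos: [0.5552, 0.1815, 0.0664]
orientation: [13.4, 88.7, 78.5]
force: [0.6, -1.1, -0.5]
opening: 0.0323
clock 7.25
tool_pos [0.5552 0.1815 0.0664]
orientation [13.3739 88.695  78.5274]
force [ 0.5907 -1.0642 -0.5071]
moment [-0.106  -0.1811 -0.0176]
opening 0.0323
joint_pos [ 36.6684  20.4377 -22.3961  -1.2065 -46.2005 -60.6872]
0.11457365067452598 62.32355118778908
yaw-90 65.15686468781436
```

View pics/wrist3.png

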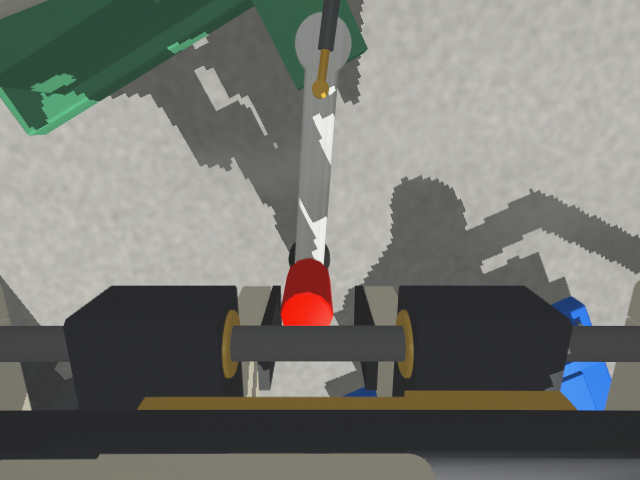

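```bash
python3 -m crank '[{"linear":[-0.16,0.06,0],"rot":[0,0,0.9],"hand":0.37},{"linear":[-0.16,0.045,0],"rot":[0,0,0.9],"hand":0.37},{"linear":[-0.165,0.03,0],"rot":[0,0,0.9],"hand":0.37},{"linear":[-0.165,0.015,0],"rot":[0,0,0.9],"hand":0.37},{"linear":[-0.06,0,0],"rot":[0,0,0.5],"hand":0.37},{"linear":[0,0,0],"rot":[0,0,0],"hand":0.37}]'; python3 - <<'E'
from h import *
o=st()
p=np.array(o['tool_pos'])-[.502,.08,0];print(np.hypot(*p[:2]),np.degrees(np.arctan2(p[1],p[0])));y=T(o)[:3,1];print('yaw-90',np.degrees(np.arctan2(y[1],y[0]))-90)
s=eyes.snapshot('wrist');save(s,'wrist4')
E
```

```text
clock: 8.1
tool_pos: [0.5145, 0.1915, 0.0705]
orientation: [0.2, 88.4, 85.7]
force: [0.5, 0.2, -0.3]
opening: 0.0324
clock 8.1
tool_pos [0.5145 0.1915 0.0705]
orientation [ 0.2349 88.4243 85.7116]
force [ 0.5397  0.1694 -0.2935]
moment [-0.0068 -0.0959  0.0058]
opening 0.0324
joint_pos [ 40.0315  17.3048 -26.4992  -1.5913 -45.106  -43.4423]
0.11219777625783205 83.61207827812929
yaw-90 85.47678743332202
```

View pics/wrist4.png

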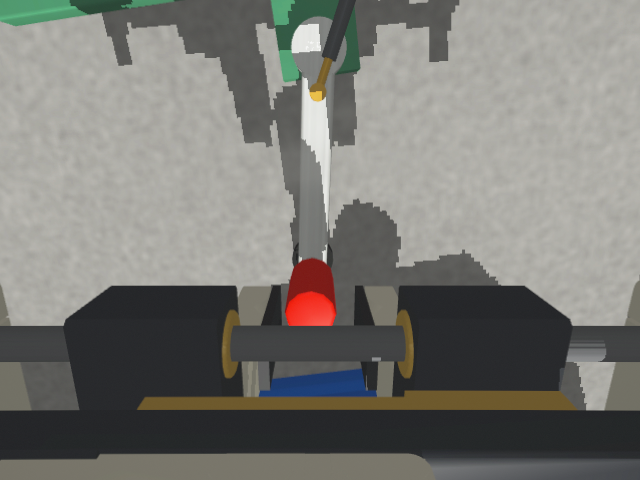

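```bash
python3 -m crank '[{"linear":[-0.07,-0.01,0],"rot":[0,0,0],"hand":0.37},{"linear":[-0.05,0,0],"rot":[0,0,0],"hand":0.37}]';python3 -m crank '[{"linear":[0.08,0,0],"rot":[0,0,0],"hand":0.37},{"linear":[0,0,0.7],"rot":[0,0,-1],"hand":0.37},{"linear":[0,0,0.7],"rot":[0,0,-1],"hand":0.37},{"linear":[0,-0.4,0.8],"rot":[0,0,-1],"hand":0.6},{"linear":[0,-0.8,0.4],"rot":[0,0,-1],"hand":0.8},{"linear":[0,-0.9,0.2],"rot":[0,0,-1],"hand":0.9},{"linear":[0,-0.9,0],"rot":[0,0,-1],"hand":0.9}]'; python3 - <<'E'
from h import *
o=st();print(T(o))
s=eyes.snapshot('top');W=cloud(s);save(s,'top4')
I=s['image'].astype(int);r,g,b=I[...,0],I[...,1],I[...,2]
m=(r>120)&(g<50)&(b<50);nn,lab,stt,c=cv2.connectedComponentsWithStats(m.astype(np.uint8))
for i in range(1,nn):
  if stt[i,4]>20:
    p=W[lab==i];t=p[p[:,2]>p[:,2].max()-.009].mean(0);print(c[i],t,np.degrees(np.arctan2(t[1]-.08,t[0]-.502))-2.7)
E
```

```text
clock: 8.4
tool_pos: [0.5116, 0.1915, 0.0711]
orientation: [-12.7, 88.2, 72.6]
force: [21.2, -7.3, -17.8]
opening: 0.0326
clock: 9.28
tool_pos: [0.516, 0.0083, 0.2444]
orientation: [-9.9, 88.3, 44.3]
force: [2.1, 1.0, 0.1]
opening: 0.067
clock 9.275
tool_pos [0.516  0.0083 0.2444]
orientation [-9.9112 88.2802 44.3415]
force [2.1447 0.9687 0.0539]
moment [-0.0004 -0.1379  0.0051]
opening 0.067
joint_pos [ 22.2269   3.9733 -18.1431  -0.707  -66.2919 -57.6989]
[[ 0.02146388 -0.81154634  0.58389369  0.51599974]
 [ 0.02097613  0.58426523  0.81129165  0.0082923 ]
 [-0.99954955 -0.00516564  0.02956369  0.24435042]
 [ 0.          0.          0.          1.        ]]
[551.36907021 130.30139152] [nan nan nan] nan
[121.21428571 226.30952381] [0.53246539 0.44018341 0.0824731 ] 82.46525917240186
[228.   231.76] [0.51500073 0.18883155 0.08186046] 80.48787620925006
[163.8974359 336.1025641] [0.27453091 0.33291786 0.08352565] 129.26755872806166<stdin>:8: RuntimeWarning: Mean of empty slice.
  ret = um.true_divide(
```

View pics/top4.png

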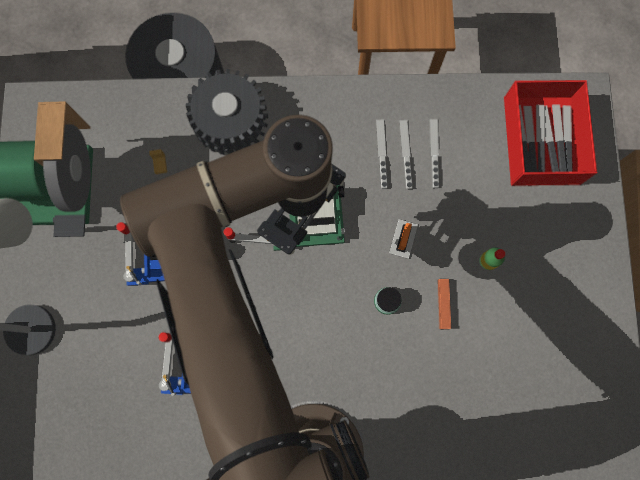

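The brace now reads 80.5° (1.405 rad), so it is seated. Next is the blade.

```bash
python3 -m crank '[{"linear":[0.03,-0.3,0.03],"rot":[0,0,-1],"hand":0.9},{"linear":[0.03,-0.3,0],"rot":[0,0,-1],"hand":0.9},{"linear":[0.03,-0.3,0],"rot":[0,0,-1],"hand":0.9},{"linear":[0.03,-0.3,0],"rot":[0,0,-1],"hand":0.9},{"linear":[0.03,-0.3,0],"rot":[0,0,-1],"hand":0.9},{"linear":[0.03,-0.3,0],"rot":[0,0,-1],"hand":0.9},{"linear":[0.03,-0.3,0],"rot":[0,0,-1],"hand":0.9},{"linear":[0.03,-0.3,0],"rot":[0,0,-1],"hand":0.9},{"linear":[0.03,-0.3,0],"rot":[0,0,-1],"hand":0.9},{"linear":[0.03,-0.3,0],"rot":[0,0,-1],"hand":0.9},{"linear":[0.03,-0.3,0],"rot":[0,0,-1],"hand":0.9},{"linear":[0.03,-0.3,0],"rot":[0,0,-1],"hand":0.9},{"linear":[0.03,-0.2,0],"rot":[0,0,-1],"hand":0.8},{"linear":[0,0,0],"rot":[0,0,-0.8],"hand":0.7},{"linear":[0,0,0],"rot":[0,0,0],"hand":0.6}]'; cat >> h.py <<'E'
def delta(o,pos,Rt):
    """needed shift (units of 60mm) and turn (units 5deg)"""
    M=T(o); d=(np.array(pos)-M[:3,3])/.06
    rv=R.from_matrix(Rt@M[:3,:3].T).as_rotvec(degrees=True)/5
    print('need linear',np.round(d,3),'rot',np.round(rv,2))
def Rtool(yaw,n=(0,0,1)):
    """tool x = -n, tool y as near as possible to horizontal heading yaw"""
    n=np.array(n,float)/np.linalg.norm(n);y=np.array([np.cos(np.radians(yaw)),np.sin(np.radians(yaw)),0]);y-=n*(n@y);y/=np.linalg.norm(y)
    x=-n;return np.stack([x,y,np.cross(x,y)],1)
E
python3 - <<'E'
from h import *
o=st()
delta(o,[.545,-.243,.25],Rtool(73))
s=eyes.snapshot('wrist');save(s,'wrist5');pickle.dump((o,s),open('w5.pkl','wb'))
E
```

```text
clock: 11.2
tool_pos: [0.5355, -0.2344, 0.2451]
orientation: [-3.3, 88.6, -21.8]
force: [-0.4, 0.4, 0.8]
opening: 0.057
clock 11.2
tool_pos [ 0.5355 -0.2344  0.2451]
orientation [ -3.2877  88.6437 -21.8299]
force [-0.3639  0.3837  0.7685]
moment [ 0.0469 -0.0476  0.0059]
opening 0.057
joint_pos [  -4.2026   10.5642  -10.7595    0.4449  -67.3843 -104.5061]
need linear [ 0.158 -0.144  0.082] rot [0.1  0.25 0.31]
```

View pics/wrist5.png

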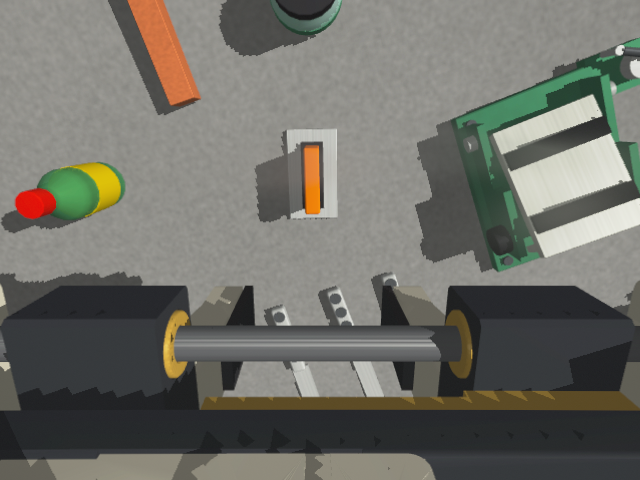

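The blade is at (312,173) and its orange grip at (313,180), nearly square to the jaws. There's free space around it.

```bash
python3 - <<'E'
from h import *
o,s=pickle.load(open('w5.pkl','rb'))
W=cloud(s,o);I=s['image'].astype(int);r,g,b=I[...,0],I[...,1],I[...,2]
v,u=np.mgrid[0:480,0:640];roi=(u>270)&(u<350)&(v>115)&(v<235)
m=(r>150)&(g>60)&(g<190)&(b<70)&roi
p=W[m];z=np.median(p[p[:,2]>np.percentile(p[:,2],60)][:,2]);t=p[abs(p[:,2]-z)<.003]
print('top z',z,len(t),cv2.minAreaRect((t[:,:2]*1000).astype(np.float32)))
m=roi&(W[...,2]>.003)&(W[...,2]<.009)&(I.max(-1)-I.min(-1)<30)
t=W[m];rc=cv2.minAreaRect((t[:,:2]*1000).astype(np.float32));print('plate',rc,np.median(t[:,2]),len(t))
print('table',np.median(W[100:200,380:400,2]))
delta(o,[.505,-.2315,.1],Rtool(73))
E
```

```text
top z nan 0 ((0.0, 0.0), (0.0, 0.0), 0.0)
plate ((502.0126953125, -232.44839477539062), (52.09775161743164, 98.06849670410156), 72.29261779785156) 0.006196871540648019 2773
table nan
need linear [-0.508  0.048 -2.418] rot [0.1  0.25 0.31]
  return _methods._mean(a, axis=axis, dtype=dtype,
  ret = ret.dtype.type(ret / rcount)
```

```bash
python3 - <<'E'
from h import *
o,s=pickle.load(open('w5.pkl','rb'))
W=cloud(s,o);I=s['image'].astype(int);r,g,b=I[...,0],I[...,1],I[...,2]
v,u=np.mgrid[0:480,0:640];roi=(u>270)&(u<350)&(v>115)&(v<235)
m=(r>150)&(g>60)&(g<190)&(b<70)&roi
p=W[m];p=p[~np.isnan(p[:,0])];print(len(p),np.percentile(p[:,2],[5,25,50,75,95]))
t=p[p[:,2]>np.percentile(p[:,2],80)-.004];print(len(t),t.mean(0),cv2.minAreaRect((t[:,:2]*1000).astype(np.float32)))
# plate with 4mm edge trimming: fit
m=roi&(W[...,2]>.0045)&(W[...,2]<.0075)&(I.min(-1)>120)
m=cv2.morphologyEx(m.astype(np.uint8),cv2.MORPH_OPEN,np.ones((3,3),np.uint8))>0
t=W[m];print('plate',cv2.minAreaRect((t[:,:2]*1000).astype(np.float32)),len(t),'table',np.nanmedian(W[100:200,380:400,2]))
E
```

```text
981 [0.05259076 0.05354639 0.05410359 0.05461618 0.05533305]
967 [ 0.50520603 -0.23129841  0.05408612] ((506.08978271484375, -231.55718994140625), (13.091412544250488, 59.83898162841797), 72.74813079833984)
plate ((505.9466857910156, -232.0831756591797), (48.967735290527344, 89.90552520751953), 72.26326751708984) 1651 table 0.00025334970893114983
```

```bash
python3 -m crank '[{"linear":[-0.25,0.02,-0.6],"rot":[0.1,0.25,0.2],"hand":0.6},{"linear":[-0.25,0.02,-0.6],"rot":[0,0,0],"hand":0.6},{"linear":[0,0,-0.6],"rot":[0,0,0],"hand":0.6},{"linear":[0,0,-0.6],"rot":[0,0,0],"hand":0.6},{"linear":[0,0,-0.4],"rot":[0,0,0],"hand":0.6},{"linear":[0,0,0],"rot":[0,0,0],"hand":0.6}]'; python3 - <<'E'
from h import *
o=st()
delta(o,[.506,-.2317,.020],Rtool(72.5))
E
```

```text
clock: 12.0
tool_pos: [0.5048, -0.2307, 0.0741]
orientation: [21.9, 89.8, 5.0]
force: [0.2, -0.4, -0.0]
opening: 0.0525
clock 12.0
tool_pos [ 0.5048 -0.2307  0.0741]
orientation [21.9143 89.8423  5.045 ]
force [ 0.1777 -0.4128 -0.034 ]
moment [-0.0427 -0.109  -0.0253]
opening 0.0525
joint_pos [-4.36670e+00  1.77989e+01 -2.57436e+01 -3.57000e-02 -4.63019e+01
 -1.02478e+02]
need linear [ 0.02  -0.016 -0.902] rot [-0.    0.03 -0.13]
```

```bash
python3 -m crank '[{"linear":[0.02,-0.016,-0.4],"rot":[0,0.03,-0.13],"hand":0.6},{"linear":[0,0,-0.4],"rot":[0,0,0],"hand":0.6},{"linear":[0,0,-0.1],"rot":[0,0,0],"hand":0.6},{"linear":[0,0,0],"rot":[0,0,0],"hand":0.6}]'; python3 - <<'E'
from h import *
o=st()
delta(o,[.506,-.2317,.020],Rtool(72.5))
E
```

```text
clock: 12.5
tool_pos: [0.5099, -0.232, 0.0241]
orientation: [5.4, 89.6, -11.9]
force: [-0.7, 0.0, 0.3]
opening: 0.0526
clock 12.5
tool_pos [ 0.5099 -0.232   0.0241]
orientation [  5.3704  89.5993 -11.8969]
force [-0.6623  0.018   0.3257]
moment [ 0.0321 -0.2055 -0.0331]
opening 0.0526
joint_pos [-4.403900e+00  2.195890e+01 -2.796650e+01  8.190000e-02 -3.967730e+01
 -1.029262e+02]
need linear [-0.066  0.005 -0.069] rot [ 0.02  0.08 -0.05]
```

```bash
python3 -m crank '[{"linear":[-0.07,0,-0.06],"rot":[0.02,0.08,-0.05],"hand":0.6},{"linear":[0,0,0],"rot":[0,0,0],"hand":0.6}]'; python3 - <<'E'
from h import *
o=st()
delta(o,[.506,-.2317,.020],Rtool(72.5))
E
```

```text
clock: 12.75
tool_pos: [0.5067, -0.2322, 0.0224]
orientation: [15.9, 89.9, -1.6]
force: [0.3, 0.4, 0.2]
opening: 0.0525
clock 12.75
tool_pos [ 0.5067 -0.2322  0.0224]
orientation [15.908  89.8615 -1.5927]
force [0.3011 0.4339 0.1688]
moment [ 0.0218 -0.1824 -0.018 ]
opening 0.0525
joint_pos [-4.491900e+00  2.201820e+01 -2.815180e+01 -1.100000e-02 -3.969160e+01
 -1.030004e+02]
need linear [-0.012  0.008 -0.041] rot [0.   0.03 0.  ]
```

```bash
python3 -m crank '[{"linear":[-0.01,0,0],"rot":[0,0,0],"hand":0},{"linear":[0,0,0],"rot":[0,0,0],"hand":0},{"linear":[0,0,0],"rot":[0,0,0],"hand":0},{"linear":[0,0,0],"rot":[0,0,0],"hand":0},{"linear":[0,0,0],"rot":[0,0,0],"hand":0}]'; python3 - <<'E'
from h import *
o=st()
delta(o,[.506,-.2317,.020],Rtool(72.5))
E
```

```text
clock: 13.38
tool_pos: [0.5068, -0.2322, 0.0235]
orientation: [14.5, 89.8, -3.0]
force: [0.8, 1.3, 0.3]
opening: 0.0137
clock 13.375
tool_pos [ 0.5068 -0.2322  0.0235]
orientation [14.5254 89.752  -2.9634]
force [0.8113 1.3115 0.3166]
moment [ 0.4328 -0.2918  0.0333]
opening 0.0137
joint_pos [-4.491500e+00  2.188770e+01 -2.817860e+01 -1.040000e-02 -3.968580e+01
 -1.029893e+02]
need linear [-0.014  0.008 -0.058] rot [ 0.    0.05 -0.  ]
```

```bash
python3 -m crank '[{"linear":[0,0,0.3],"rot":[0,0,0],"hand":0},{"linear":[0,0,0.6],"rot":[0,0,0],"hand":0},{"linear":[0,0,0.7],"rot":[0,0,0],"hand":0},{"linear":[0,0,0.7],"rot":[0,0,0],"hand":0},{"linear":[0,0.1,0.6],"rot":[0,0,0],"hand":0},{"linear":[0,0,0],"rot":[0,0,0],"hand":0}]'; python3 - <<'E'
from h import *
o=st()
n=[-.354,-.0185,.935]
delta(o,[.52,-.018,.2],Rtool(93,n))
s=eyes.snapshot('wrist');save(s,'wrist6')
E
```

```text
clock: 14.12
tool_pos: [0.5021, -0.2251, 0.1988]
orientation: [174.4, 89.7, 156.8]
force: [-0.2, 0.3, -2.9]
opening: 0.0138
clock 14.125
tool_pos [ 0.5021 -0.2251  0.1988]
orientation [174.3827  89.6814 156.8   ]
force [-0.2153  0.3287 -2.9393]
moment [-0.0143 -0.2069 -0.0143]
opening 0.0138
joint_pos [  -3.8251   10.2204  -17.2295   -0.1188  -62.8507 -103.7032]
need linear [0.299 3.452 0.021] rot [-0.54 -4.2   4.07]
```

View pics/wrist6.png

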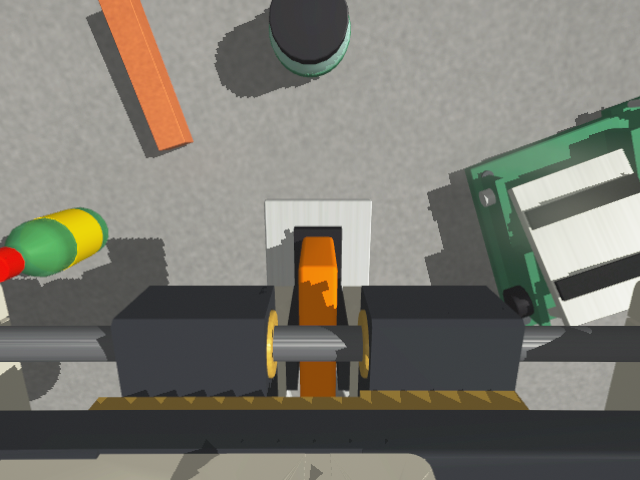

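```bash
python3 -m crank '[{"linear":[0.025,0.29,0.01],"rot":[-0.045,-0.35,0.34],"hand":0},{"linear":[0.025,0.29,0.01],"rot":[-0.045,-0.35,0.34],"hand":0},{"linear":[0.025,0.29,0.01],"rot":[-0.045,-0.35,0.34],"hand":0},{"linear":[0.025,0.29,0.01],"rot":[-0.045,-0.35,0.34],"hand":0},{"linear":[0.025,0.29,0.01],"rot":[-0.045,-0.35,0.34],"hand":0},{"linear":[0.025,0.29,0.01],"rot":[-0.045,-0.35,0.34],"hand":0},{"linear":[0.025,0.29,0.01],"rot":[-0.045,-0.35,0.34],"hand":0},{"linear":[0.025,0.29,0.01],"rot":[-0.045,-0.35,0.34],"hand":0},{"linear":[0.025,0.29,0.01],"rot":[-0.045,-0.35,0.34],"hand":0},{"linear":[0.025,0.29,0.01],"rot":[-0.045,-0.35,0.34],"hand":0},{"linear":[0.025,0.29,0.01],"rot":[-0.045,-0.35,0.34],"hand":0},{"linear":[0.025,0.2,0.01],"rot":[-0.045,-0.35,0.34],"hand":0},{"linear":[0,0,0],"rot":[0,0,0],"hand":0}]'; python3 - <<'E'
from h import *
o=st()
n=[-.354,-.0185,.935]
delta(o,[.52,-.018,.2],Rtool(93,n))
s=eyes.snapshot('scene');save(s,'scene7')
pickle.dump(s,open('s7.pkl','wb'))
big=cv2.resize(cv2.cvtColor(s['image'],cv2.COLOR_RGB2BGR)[180:330,220:420],(800,600),interpolation=cv2.INTER_CUBIC)
cv2.imwrite('pics/scene7c.png',big)
s=eyes.snapshot('wrist');save(s,'wrist7');pickle.dump((o,s),open('w7.pkl','wb'))
E
```

```text
clock: 15.8
tool_pos: [0.501, -0.0182, 0.1763]
orientation: [-1.2, 71.5, 2.1]
force: [0.6, 0.0, -3.4]
opening: 0.0138
clock 15.8
tool_pos [ 0.501  -0.0182  0.1763]
orientation [-1.2099 71.5186  2.1454]
force [ 0.5584  0.0217 -3.4417]
moment [-0.0515  1.2716  0.0273]
opening 0.0138
joint_pos [  25.8577   -4.851   -44.7063   13.2335  -33.8394 -122.4578]
need linear [0.317 0.004 0.395] rot [ 0.1  -0.45 -0.06]
```

View pics/scene7c.png

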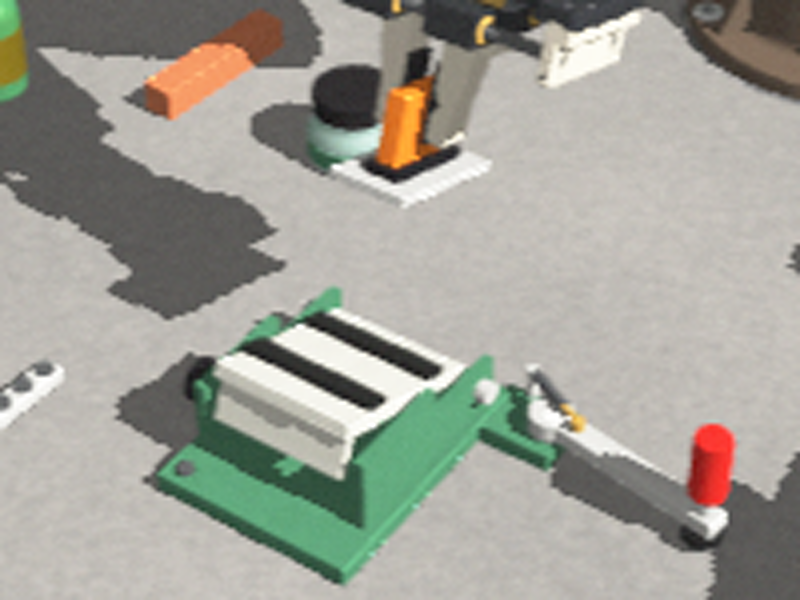

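View pics/wrist7.png

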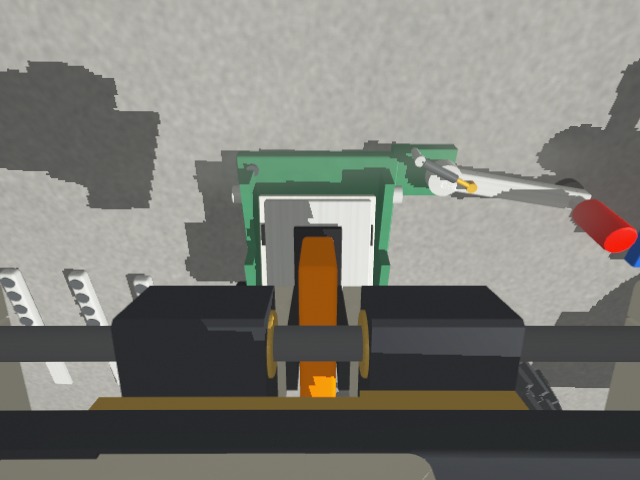

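```bash
python3 - <<'E'
from h import *
def fit(P):
    c=np.median(P,0)
    for _ in range(6):
        _,_,V=np.linalg.svd(P-c,full_matrices=False);n=V[2]*np.sign(V[2,2]);k=abs((P-c)@n)<.0015
        P=P[k];c=P.mean(0)
    return c,n,len(P)
o,s=pickle.load(open('w7.pkl','rb'));M=T(o);print('-x tool',-M[:3,0])
W=cloud(s,o)
m=np.zeros((480,640),bool);m[200:285,262:292]=1;m[200:285,345:374]=1;m[200:224,262:374]=1
L=(W-M[:3,3])@M[:3,:3]  # tool coords
print('toolx of plate rows',[round(float(np.nanmedian(L[v,264:288,0])),4) for v in range(198,290,8)])
m&=(L[...,0]>.005)&(L[...,0]<.03)
P=W[m];c,n,k=fit(P);print('wrist plate n',n,k);nl=M[:3,:3].T@n;print('in tool',nl,np.degrees(np.arctan2(nl[2],-nl[0])),np.degrees(np.arctan2(nl[1],-nl[0])))
# edges in tool coords
q=L[m];print('tool y extents',np.percentile(q[:,1],[1,99]),'z min',np.percentile(q[:,2],1))
s=pickle.load(open('s7.pkl','rb'));W=cloud(s)
I=s['image'].astype(int);L=(W-M[:3,3])@M[:3,:3]
m=(abs(L[...,0]-.0175)<.006)&(abs(L[...,1])<.035)&(abs(L[...,2])<.055)&(I.min(-1)>120)
P=W[m];c,n,k=fit(P);nl=M[:3,:3].T@n;print('scene',nl,k,np.degrees(np.arctan2(nl[2],-nl[0])),'ctr depth',np.median(L[m][:,0]))
q=L[m][:,1:];print(cv2.minAreaRect((q*1000).astype(np.float32)))
E
```

```text
-x tool [-0.3167738  -0.01186677  0.94842688]
toolx of plate rows [0.0216, 0.0166, 0.0167, 0.0165, 0.0166, 0.0167, 0.0169, 0.017, 0.0171, 0.0171, 0.0169, -0.0066]
wrist plate n [-0.31122252 -0.01151864  0.95026726] 5576
in tool [-9.99982838e-01  1.63628441e-05  5.85870430e-03] 0.33568095012927557 0.0009375379984941278
tool y extents [-0.02548345  0.0236016 ] z min -0.04550578524278746
scene [-0.99998324  0.00469167  0.00339355] 154 0.19443835326290335 ctr depth 0.017612429640604353
((1.211568832397461, 1.263885498046875), (52.19345474243164, 93.12207794189453), 0.5335718989372253)
```

```bash
python3 -m crank '[{"linear":[0.2,0,0],"rot":[0.05,-0.3,-0.03],"hand":0},{"linear":[0.2,0,-0.1],"rot":[0.05,-0.25,-0.03],"hand":0},{"linear":[0.2,0,-0.25],"rot":[0,0,0],"hand":0},{"linear":[0.1,0,-0.25],"rot":[0,0,0],"hand":0},{"linear":[0,0,0],"rot":[0,0,0],"hand":0}]'; cat > tgt.py <<'E'
from h import *
n=np.array([-.3538,-.0185,.9351]);n/=np.linalg.norm(n)
face=np.array([.5698,-.0170,.0653])
up=np.array([0,0,1.])-n*n[2];up/=np.linalg.norm(up);side=np.cross(n,up)
RT=Rtool(93,n)
def rep(h):
    o=st();M=T(o)
    # blade centre underside in tool coords
    b=M@np.array([.0233,0,-.0005,1]);d=b[:3]-face
    print('blade rel face: up %.4f side %.4f height %.4f'%(d@up,d@side,d@n))
    print('Fn (outside force along normal)',np.array(o['force'])@n,'F up',np.array(o['force'])@up)
    delta(o,face+n*(h+.0233)+.0005*RT[:,2],RT); print('n/60mm',n)
    return o
E
python3 -c "
from tgt import *
rep(.025)"
```

```text
clock: 16.52
tool_pos: [0.5451, -0.0216, 0.1382]
orientation: [-0.1, 69.0, 2.4]
force: [-0.1, -0.4, -2.4]
opening: 0.0143
clock 16.525
tool_pos [ 0.5451 -0.0216  0.1382]
orientation [-0.1289 68.9538  2.4159]
force [-0.1397 -0.4197 -2.3975]
moment [-0.1033  1.4782 -0.023 ]
opening 0.0143
joint_pos [  22.4164    1.6258  -47.4065   18.982   -22.1865 -126.3008]
blade rel face: up 0.0022 side -0.0033 height 0.0537
Fn (outside force along normal) -2.1847559338001004 F up -1.0004145080041515
need linear [ 0.134  0.062 -0.459] rot [0.01 0.06 0.09]
n/60mm [-0.35381261 -0.01850066  0.93513334]
```

```bash
python3 -m crank '[{"linear":[0.07,0.03,-0.25],"rot":[0.01,0.06,0.09],"hand":0},{"linear":[0.07,0.03,-0.25],"rot":[0,0,0],"hand":0},{"linear":[0,0,0],"rot":[0,0,0],"hand":0}]';python3 - <<'E'
from tgt import *
rep(.008)
import h
o=monitor.get_obs();s=eyes.snapshot('wrist');save(s,'wrist8');pickle.dump((o,s),open('w8.pkl','wb'))
E
```

```text
clock: 16.9
tool_pos: [0.5544, -0.0193, 0.1088]
orientation: [-0.1, 69.3, 2.8]
force: [1.1, -0.4, -2.2]
opening: 0.0137
clock 16.9
tool_pos [ 0.5544 -0.0193  0.1088]
orientation [-0.0741 69.2593  2.7888]
force [ 1.1072 -0.3544 -2.2471]
moment [-0.1462  1.5058 -0.061 ]
opening 0.0137
joint_pos [  21.2664    5.1681  -49.6192   22.9686  -16.7159 -129.3734]
blade rel face: up 0.0004 side -0.0015 height 0.0229
Fn (outside force along normal) -2.4865093007866728 F up 0.2204811800607611
need linear [ 0.08   0.028 -0.234] rot [ 0.   -0.    0.03]
n/60mm [-0.35381261 -0.01850066  0.93513334]
```

View pics/wrist8.png

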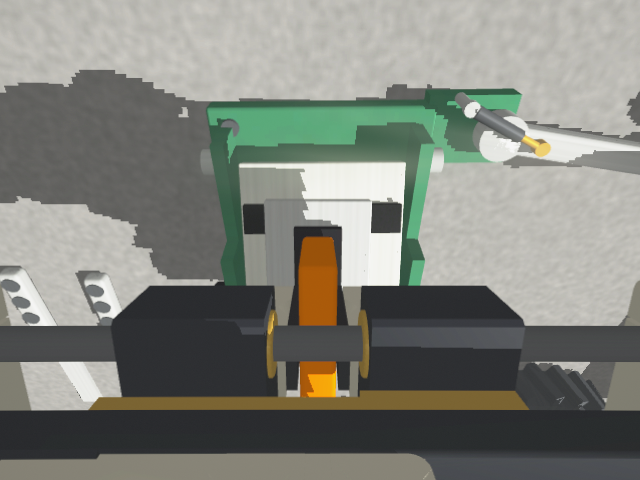

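```bash
python3 - <<'E'
from tgt import *
o,s=pickle.load(open('w8.pkl','rb'));M=T(o);W=cloud(s,o);L=(W-M[:3,3])@M[:3,:3]
I=s['image'].astype(int);grey=(I.max(-1)-I.min(-1)<25)
v,u=np.mgrid[0:480,0:640];roi=(u>205)&(u<440)&(v>150)&(v<286)
# bed metal points: tool x approx .0233+.0229+.005=.051
for v0 in (170,180,190,215,225,240,260):
    row=(grey&roi&(abs(L[...,0]-.049)<.007))[v0]; x=L[v0][row]; 
    pl=(grey&roi&(abs(L[...,0]-.017)<.003))[v0]; y=L[v0][pl]
    print(v0,'bed y',np.round([x[:,1].min(),x[:,1].max()],4),'mid',round((x[:,1].min()+x[:,1].max())/2,4), 'plate', (np.round([y[:,1].min(),y[:,1].max(),(y[:,1].min()+y[:,1].max())/2],4) if len(y)>20 else ''))
def fit(P):
    c=np.median(P,0)
    for _ in range(8):
        _,_,V=np.linalg.svd(P-c,full_matrices=False);n=V[2]*np.sign(-V[2,0]);P=P[abs((P-c)@n)<.002];c=P.mean(0)
    return c,n,len(P)
m=grey&roi&(abs(L[...,0]-.051)<.004)&(I.min(-1)>110);c,nb,k=fit(L[m]);print('bed in tool: c',c,'n',nb,k,'d',(np.array([0.0233,0,0])-c)@nb)
m=grey&roi&(abs(L[...,0]-.017)<.003);c,npl,k=fit(L[m]);print('plate',c,npl,k)
# low edge of bed: min tool z of bed metal ; strip lower low edge
m=grey&roi&(abs(L[...,0]-.051)<.004);print('bed low edge z',np.percentile(L[m][:,2],[.5,1,2]))
d=roi&(I.max(-1)<70)&(abs(L[...,0]-.046)<.004);q=L[d];print('strip z range',np.percentile(q[:,2],[2,50,98]),'y',np.percentile(q[:,1],[1,99]),'x',np.median(q[:,0]),len(q))
p=grey&roi&(abs(L[...,0]-.017)<.003);print('plate low edge z',np.percentile(L[p][:,2],[.5,2]))
E
```

```text
170 bed y [-0.0611  0.0649] mid 0.0019 plate 
180 bed y [-0.0428  0.0517] mid 0.0044 plate 
190 bed y [-0.0434  0.0458] mid 0.0012 plate 
215 bed y [-0.043   0.0461] mid 0.0016 plate [-0.0261  0.0243 -0.0009]
225 bed y [-0.0434  0.0458] mid 0.0012 plate [-0.0254  0.0235 -0.001 ]
240 bed y [-0.0433  0.0463] mid 0.0015 plate [-0.0259  0.0242 -0.0009]
260 bed y [-0.0426  0.0468] mid 0.0021 plate [-0.0258  0.0238 -0.001 ]
bed in tool: c [ 0.05131121  0.00346187 -0.03680116] n [-9.99992722e-01 -3.81526860e-03  1.46028502e-05] 8962 d 0.02802475350514294
plate [ 0.0166977  -0.0009291  -0.02844154] [-9.99991966e-01 -1.13756531e-04  4.00677980e-03] 6193
bed low edge z [-0.06262329 -0.06102819 -0.06019288]
strip z range [-0.03812252 -0.03058982 -0.02270505] y [-0.04114584  0.04345538] x 0.04632343304966216 1410
plate low edge z [-0.04570075 -0.04551066]
```

```bash
sed -i 's/\[.0233,0,-.0005,1\]/[.0233,-.00095,-.0005,1]/; s/+.0005\*RT\[:,2\]/+.0005*RT[:,2]+.00095*RT[:,1]/' tgt.py; python3 -m crank '[{"linear":[0.04,0.03,-0.12],"rot":[0,0,0.03],"hand":0},{"linear":[0.04,0.02,-0.12],"rot":[0,0,0],"hand":0},{"linear":[0,0,0],"rot":[0,0,0],"hand":0}]';python3 - <<'E'
from tgt import *
rep(.002)
E
```

```text
clock: 17.32
tool_pos: [0.561, -0.0157, 0.097]
orientation: [0.1, 69.0, 3.1]
force: [-0.5, -0.3, -2.6]
opening: 0.0136
clock 17.325
tool_pos [ 0.561  -0.0157  0.097 ]
orientation [ 0.1012 68.9784  3.1172]
force [-0.4706 -0.3195 -2.5541]
moment [-0.0874  1.4778 -0.0226]
opening 0.0136
joint_pos [  20.371     6.703   -51.4049   27.7421  -13.2129 -133.3822]
blade rel face: up 0.0027 side 0.0009 height 0.0094
Fn (outside force along normal) -2.2160327822576416 F up -1.3600106813473671
need linear [ 0.004 -0.014 -0.13 ] rot [-0.01  0.05 -0.  ]
n/60mm [-0.35381261 -0.01850066  0.93513334]
```

```bash
python3 -m crank '[{"linear":[-0.01,-0.01,-0.06],"rot":[-0.01,0.05,0],"hand":0},{"linear":[0,0,-0.04],"rot":[0,0,0],"hand":0},{"linear":[0,0,0],"rot":[0,0,0],"hand":0}]';python3 - <<'E'
from tgt import *
rep(0)
E
```

```text
clock: 17.7
tool_pos: [0.5607, -0.0162, 0.0915]
orientation: [0.0, 69.2, 3.1]
force: [-1.0, -0.2, -2.9]
opening: 0.014
clock 17.7
tool_pos [ 0.5607 -0.0162  0.0915]
orientation [3.2400e-02 6.9168e+01 3.0604e+00]
force [-0.9551 -0.1961 -2.8589]
moment [-0.0173  1.4201 -0.0035]
opening 0.014
joint_pos [  19.9449    7.2293  -52.0495   29.1862  -12.2286 -134.4999]
blade rel face: up 0.0004 side 0.0003 height 0.0044
Fn (outside force along normal) -2.33190348067417 F up -1.914387880253702
need linear [ 0.02  -0.005 -0.071] rot [-0.    0.02 -0.01]
n/60mm [-0.35381261 -0.01850066  0.93513334]
```

```bash
python3 -m crank '[{"linear":[0.012,-0.003,-0.045],"rot":[0,0.02,-0.01],"hand":0},{"linear":[0,0,0],"rot":[0,0,0],"hand":0},{"linear":[0,0,0],"rot":[0,0,0],"hand":0}]';python3 - <<'E'
from tgt import *
rep(0)
E
```

```text
clock: 18.08
tool_pos: [0.5616, -0.0164, 0.0888]
orientation: [0.1, 69.3, 3.0]
force: [-0.2, -0.3, -2.0]
opening: 0.0139
clock 18.075
tool_pos [ 0.5616 -0.0164  0.0888]
orientation [5.49000e-02 6.92584e+01 3.02860e+00]
force [-0.2363 -0.2617 -2.0423]
moment [0.0037 1.4349 0.0081]
opening 0.0139
joint_pos [  19.6918    7.5834  -52.2506   29.9003  -11.7545 -135.071 ]
blade rel face: up 0.0002 side 0.0001 height 0.0016
Fn (outside force along normal) -1.8213973027105426 F up -0.9570463888672428
need linear [ 0.006 -0.002 -0.026] rot [-0. -0.  0.]
n/60mm [-0.35381261 -0.01850066  0.93513334]
```

```bash
python3 -m crank '[{"linear":[0.008,-0.002,-0.025],"rot":[0,0,0],"hand":0},{"linear":[0,0,0],"rot":[0,0,0],"hand":0},{"linear":[0,0,0],"rot":[0,0,0],"hand":0}]';python3 - <<'E'
from tgt import *
rep(-.001)
E
python3 -m crank '[{"linear":[0.006,0,-0.016],"rot":[0,0,0],"hand":0},{"linear":[0,0,0],"rot":[0,0,0],"hand":0},{"linear":[0,0,0],"rot":[0,0,0],"hand":0}]';python3 - <<'E'
from tgt import *
rep(-.001)
E
```

```text
clock: 18.45
tool_pos: [0.5622, -0.0165, 0.0873]
orientation: [0.1, 69.3, 3.0]
force: [-0.7, -1.1, -2.6]
opening: 0.0137
clock 18.45
tool_pos [ 0.5622 -0.0165  0.0873]
orientation [5.38000e-02 6.92537e+01 3.03090e+00]
force [-0.7328 -1.0636 -2.6184]
moment [-0.052   1.3863 -0.0039]
opening 0.0137
joint_pos [  19.4449    7.7639  -52.529    30.7426  -11.2923 -135.7084]
blade rel face: up 0.0002 side -0.0000 height -0.0001
Fn (outside force along normal) -2.1695696906982453 F up -1.6639048951347968
need linear [ 0.002  0.001 -0.016] rot [-0. -0.  0.]
n/60mm [-0.35381261 -0.01850066  0.93513334]
clock: 18.82
tool_pos: [0.5626, -0.0165, 0.0866]
orientation: [0.1, 69.2, 3.0]
force: [-1.0, 1.2, -0.8]
opening: 0.0138
clock 18.825
tool_pos [ 0.5626 -0.0165  0.0866]
orientation [ 0.0712 69.2246  3.0454]
force [-0.9841  1.1629 -0.8163]
moment [0.1515 1.7203 0.0763]
opening 0.0138
joint_pos [  19.2807    7.8485  -52.7161   31.3334  -10.9939 -136.1655]
blade rel face: up 0.0003 side -0.0000 height -0.0009
Fn (outside force along normal) -0.43664076681843655 F up -1.1514706129933083
need linear [-0.004  0.001 -0.004] rot [-0.01  0.    0.  ]
n/60mm [-0.35381261 -0.01850066  0.93513334]
```

```bash

python3 -m crank '[{"linear":[0.003,0,-0.016],"rot":[0,0,0],"hand":0},{"linear":[0,0,0],"rot":[0,0,0],"hand":0},{"linear":[0,0,0],"rot":[0,0,0],"hand":0}]';python3 - <<'E'
from tgt import *
rep(-.001)
s=eyes.snapshot('scene');save(s,'scene9')
big=cv2.resize(cv2.cvtColor(s['image'],cv2.COLOR_RGB2BGR)[220:330,240:386],(796,600),interpolation=cv2.INTER_CUBIC)
cv2.imwrite('pics/scene9c.png',big)
o=monitor.get_obs();s=eyes.snapshot('wrist');save(s,'wrist9');pickle.dump((o,s),open('w9.pkl','wb'))
E
```

```text
clock: 19.2
tool_pos: [0.5628, -0.0165, 0.0862]
orientation: [0.1, 69.2, 3.1]
force: [-3.6, 1.1, 2.6]
opening: 0.0137
clock 19.2
tool_pos [ 0.5628 -0.0165  0.0862]
orientation [ 0.0803 69.1728  3.0538]
force [-3.6457  1.0593  2.5828]
moment [0.2717 2.1015 0.1411]
opening 0.0137
joint_pos [  19.1065    7.8758  -52.9514   32.0151  -10.6876 -136.6992]
blade rel face: up 0.0004 side -0.0001 height -0.0013
Fn (outside force along normal) 3.6855836724502713 F up -2.4377032358541384
need linear [-0.007  0.001  0.003] rot [-0.01  0.02  0.  ]
n/60mm [-0.35381261 -0.01850066  0.93513334]
```

View pics/scene9c.png

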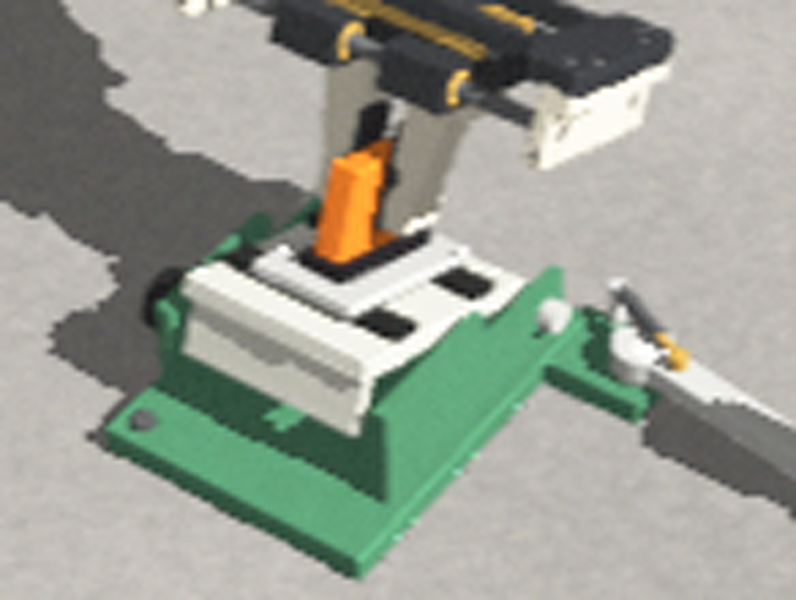

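View pics/wrist9.png

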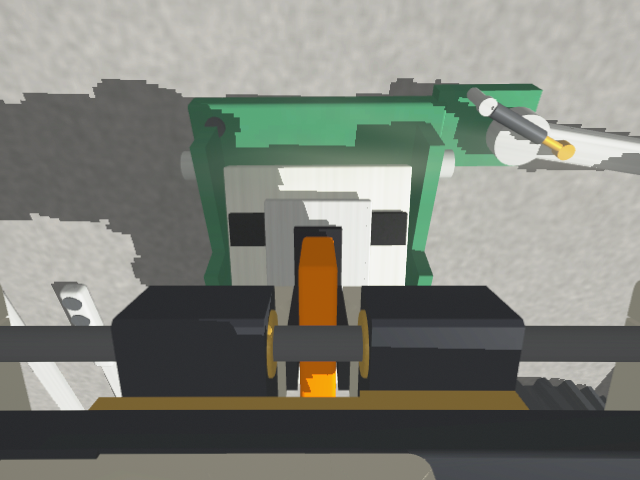

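```bash
cat > rel.py <<'E'
from tgt import *
def fit(P):
    c=np.median(P,0)
    for _ in range(10):
        _,_,V=np.linalg.svd(P-c,full_matrices=False);n=V[2]*np.sign(-V[2,0]);k=abs((P-c)@n)<.0015;P=P[k];c=P.mean(0)
    return c,n,len(P)
def rel(f):
    o,s=pickle.load(open(f,'rb'));M=T(o);W=cloud(s,o);L=(W-M[:3,3])@M[:3,:3]
    I=s['image'].astype(int);grey=(I.max(-1)-I.min(-1)<25)
    v,u=np.mgrid[0:480,0:640];A=(v>200)&(v<284)&(u>266)&(u<290)|(v>200)&(v<284)&(u>346)&(u<369)
    c,p,k=fit(L[A&grey&(abs(L[...,0]-.017)<.004)]);print('plate',np.round(c,4),np.round(p,4),k)
    B=((v>170)&(v<284)&((u>232)&(u<258)|(u>376)&(u<404)))|((v>172)&(v<194)&(u>232)&(u<404))
    mb=B&grey&(I.min(-1)>100)
    cb=np.median(L[mb][:,0]);c2,b,k=fit(L[mb&(abs(L[...,0]-cb)<.006)]);print('bed',np.round(c2,4),np.round(b,4),k)
    print('plate rel bed tilt (slope dir) deg',np.degrees(np.arcsin(p[2])-np.arcsin(b[2])),'lateral',np.degrees(p[1]-b[1]))
    for zz in (-.03,0,.03):
        q=np.array([c[0]-(p[1]*(0-c[1])+p[2]*(zz-c[2]))/p[0],0,zz]);print('  plate top above bed at z',zz,round(float((q-c2)@b),5),'(11 = just touching)')
if __name__=='__main__':
    import sys; rel(sys.argv[1])
E
python3 rel.py w8.pkl; python3 rel.py w9.pkl
```

```text
plate [ 0.0167 -0.0013 -0.0252] [-1.0e+00  4.0e-04  6.7e-03] 3669
plate [ 0.0167 -0.0013 -0.0253] [-1.     -0.0011  0.0076] 3677
  return _methods._mean(a, axis=axis, dtype=dtype,
  ret = um.true_divide(
Traceback (most recent call last):
  File "rel.py", line 19, in <module>
    import sys; rel(sys.argv[1])
                ~~~^^^^^^^^^^^^^
  File "rel.py", line 14, in rel
    cb=np.median(L[mb][:,0]);c2,b,k=fit(L[mb&(abs(L[...,0]-cb)<.006)]);print('bed',np.round(c2,4),np.round(b,4),k)
                                    ~~~^^^^^^^^^^^^^^^^^^^^^^^^^^^^^^^
  File "rel.py", line 5, in fit
    _,_,V=np.linalg.svd(P-c,full_matrices=False);n=V[2]*np.sign(-V[2,0]);k=abs((P-c)@n)<.0015;P=P[k];c=P.mean(0)
                                                   ~^^^
IndexError: index 2 is out of bounds for axis 0 with size 0
  return _methods._mean(a, axis=axis, dtype=dtype,
  ret = um.true_divide(
Traceback (most recent call last):
  File "rel.py", line 19, in <module>
    import sys; rel(sys.argv[1])
                ~~~^^^^^^^^^^^^^
  File "rel.py", line 14, in rel
    cb=np.median(L[mb][:,0]);c2,b,k=fit(L[mb&(abs(L[...,0]-cb)<.006)]);print('bed',np.round(c2,4),np.round(b,4),k)
                                    ~~~^^^^^^^^^^^^^^^^^^^^^^^^^^^^^^^
  File "rel.py", line 5, in fit
    _,_,V=np.linalg.svd(P-c,full_matrices=False);n=V[2]*np.sign(-V[2,0]);k=abs((P-c)@n)<.0015;P=P[k];c=P.mean(0)
                                                   ~^^^
IndexError: index 2 is out of bounds for axis 0 with size 0
```

```bash
sed -i 's/    mb=B&grey.*/    mb=grey\&(I.min(-1)>100)\&(v>150)\&(v<284)\&(((abs(L[...,1])>.029)\&(abs(L[...,1])<.041))|((L[...,2]<-.049)\&(abs(L[...,1])<.04)))\&(L[...,2]>-.058)\&(L[...,0]>.022)\&(L[...,0]<.056)/; s/cb=np.median(/cb=np.nanmedian(/' rel.py; python3 rel.py w8.pkl; python3 rel.py w9.pkl
```

```text
plate [ 0.0167 -0.0013 -0.0252] [-1.0e+00  4.0e-04  6.7e-03] 3669
bed [ 0.0513  0.0009 -0.0343] [-1.0e+00 -4.4e-03  3.0e-04] 5245
plate rel bed tilt (slope dir) deg 0.36887163401755635 lateral 0.2720810841102777
  plate top above bed at z -0.03 0.03464 (11 = just touching)
  plate top above bed at z 0 0.03444 (11 = just touching)
  plate top above bed at z 0.03 0.03425 (11 = just touching)
plate [ 0.0167 -0.0013 -0.0253] [-1.     -0.0011  0.0076] 3677
bed [ 0.027   0.0001 -0.039 ] [-1.     -0.0022  0.003 ] 6017
plate rel bed tilt (slope dir) deg 0.26033391768589087 lateral 0.06226709685079768
  plate top above bed at z -0.03 0.01038 (11 = just touching)
  plate top above bed at z 0 0.01024 (11 = just touching)
  plate top above bed at z 0.03 0.0101 (11 = just touching)
```

```bash

python3 -m crank '[{"linear":[0.002,0,-0.015],"rot":[0,0,0],"hand":0}]';python3 -c "
from tgt import *
rep(-.001)"; python3 -m crank '[{"linear":[0,0,0],"rot":[0,0,0],"hand":0}]';python3 -m crank '[{"linear":[0,0,0],"rot":[0,0,0],"hand":0}]';python3 -c "
from tgt import *
rep(-.001)"
```

```text
clock: 19.42
tool_pos: [0.563, -0.0165, 0.0855]
orientation: [0.1, 69.2, 3.1]
force: [-6.6, 0.2, 8.0]
opening: 0.0139
clock 19.425
tool_pos [ 0.563  -0.0165  0.0855]
orientation [ 0.0812 69.1514  3.0536]
force [-6.5738  0.1833  7.9711]
moment [0.1268 2.3811 0.0613]
opening 0.0139
joint_pos [  18.9333    7.9435  -53.1628   32.6731  -10.3922 -137.2127]
blade rel face: up 0.0004 side -0.0001 height -0.0020
Fn (outside force along normal) 9.77649956552013 F up -3.3059291620261635
need linear [-0.011  0.001  0.014] rot [-0.01  0.02  0.  ]
n/60mm [-0.35381261 -0.01850066  0.93513334]
clock: 19.55
tool_pos: [0.5629, -0.0165, 0.0857]
orientation: [0.1, 69.1, 3.0]
force: [-7.4, 1.5, 6.6]
opening: 0.0137
clock: 19.68
tool_pos: [0.5629, -0.0165, 0.0859]
orientation: [0.1, 69.1, 3.1]
force: [-6.1, 0.7, 5.4]
opening: 0.0136
clock 19.675
tool_pos [ 0.5629 -0.0165  0.0859]
orientation [ 0.0726 69.1198  3.0518]
force [-6.1445  0.6541  5.4384]
moment [0.5255 2.5464 0.2531]
opening 0.0136
joint_pos [  18.9332    7.884   -53.1911   32.7119  -10.3975 -137.241 ]
blade rel face: up 0.0004 side -0.0001 height -0.0016
Fn (outside force along normal) 7.2475605023825915 F up -3.779369613491214
need linear [-0.009  0.001  0.008] rot [-0.01  0.03  0.  ]
n/60mm [-0.35381261 -0.01850066  0.93513334]
```

```bash
python3 - <<'E'
from tgt import *
F=[]
for i in range(10):
    s=eyes.snapshot('wrist');o=monitor.get_obs();F.append(np.r_[o['force'],o['moment'],o['tool_pos']])
pickle.dump((o,s),open('w10.pkl','wb'))
F=np.array(F);print(np.round(F,2)[:, :6]);print('mean',F.mean(0).round(4),'std',F.std(0).round(3)[:6]);print('Fn',F[:,:3]@n,'up',(F[:,:3]@up).mean(), 'side',(F[:,:3]@side).mean())
print(o['clock'])
E
python3 rel.py w10.pkl
```

```text
[[-6.4   0.92  5.17  0.48  2.51  0.22]
 [-5.61  0.94  5.04  0.46  2.56  0.26]
 [-5.9   1.1   4.77  0.45  2.55  0.23]
 [-5.45  0.84  5.28  0.54  2.56  0.23]
 [-6.74  0.97  5.43  0.49  2.56  0.17]
 [-5.56  1.04  5.32  0.51  2.53  0.26]
 [-4.78  0.68  5.49  0.39  2.57  0.15]
 [-6.62  0.67  4.67  0.47  2.53  0.26]
 [-6.39  0.5   6.47  0.47  2.5   0.24]
 [-5.81  1.47  4.93  0.45  2.5   0.22]]
mean [-5.9257  0.9114  5.2578  0.4701  2.5378  0.2235  0.5629 -0.0165  0.0858] std [0.579 0.254 0.479 0.038 0.025 0.036]
Fn [7.07741811 6.67864892 6.53183635 6.8461193  7.44638904 6.92485101
 6.8162429  6.69842473 8.30071133 6.64393038] up -3.626417681635605 side 1.2196309351319436
20.175
plate [ 0.0167 -0.0012 -0.0253] [-1.     -0.0015  0.0071] 3665
bed [ 0.0266  0.0001 -0.0391] [-1.     -0.0015  0.0037] 6029
plate rel bed tilt (slope dir) deg 0.19573647480617162 lateral -0.0028327030857553054
  plate top above bed at z -0.03 0.01003 (11 = just touching)
  plate top above bed at z 0 0.00993 (11 = just touching)
  plate top above bed at z 0.03 0.00982 (11 = just touching)
```

```bash
python3 - <<'E'
from tgt import *
s=eyes.snapshot('top');W=cloud(s);save(s,'top11')
I=s['image'].astype(int);r,g,b=I[...,0],I[...,1],I[...,2]
s2=eyes.snapshot('scene');save(s2,'scene11');W=cloud(s2);I=s2['image'].astype(int)
r,g,b=I[...,0],I[...,1],I[...,2]
m=(r>110)&(g<60)&(b<60);nn,lab,stt,c=cv2.connectedComponentsWithStats(m.astype(np.uint8))
for i in range(1,nn):
  if stt[i,4]>40:
    p=W[lab==i];p=p[~np.isnan(p[:,0])];t=p[p[:,2]>np.percentile(p[:,2],90)-.004].mean(0);print(c[i],t,np.degrees(np.arctan2(t[1]-.08,t[0]-.502))-2.7)
o=monitor.get_obs();print(np.array(o['force'])@n,o['tool_pos'],o['clock'])
E
```

```text
[213.80434783 170.73913043] [ 0.4517507  -0.43490176  0.11033703] -98.27384969380276
[ 82.44070367 221.08143767] [ 0.77135645 -0.59432687  0.09381296] -70.92601200289603
[507.01910828 263.50955414] [0.279875   0.33679729 0.08176274] 128.1592111902279
[396.94193548 296.48387097] [0.5210281  0.19158417 0.08172391] 77.62261732820345
[508.87136929 360.25726141] [0.53730291 0.44369062 0.08143966] 81.75575347727646
6.340397293042646 [ 0.5628783  -0.01647539  0.08579045] 20.275
```

View pics/scene11.png

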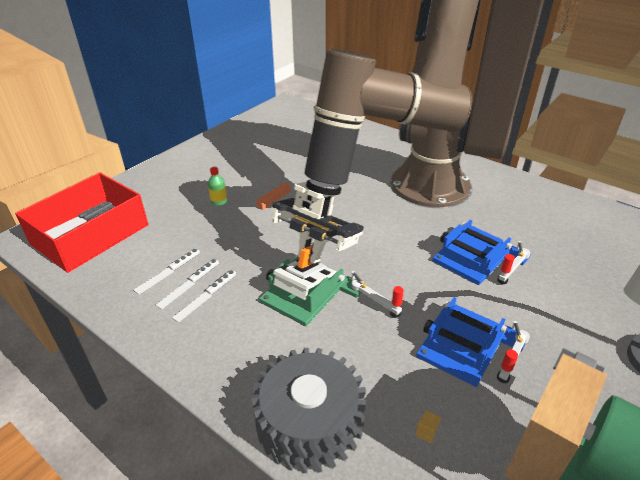

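```bash
python3 - <<'E'
from tgt import *
print(ticket.close_job()); rep(-.001)
E
```

```text
the job is handed in; nothing more can be done
None
the job is handed in; nothing more can be done
```

I swung the brace leg out to its end stop. I then picked up the blade by its orange grip, tilted it to the bed's slope and handed the job in at about 20.3 s, still gripping and pressing it.

- **Brace:** the top camera put the leg at 80.5° (1.40 rad) after I let go. The last scene picture read 77.6°. With that camera's 6 mm offset, seen earlier on the same knob, this comes to about 80.5°, so the leg is seated. The push against the stop peaked at about 21 N on one axis.
- **Placement:** the slope measured 20.7 to 21.0° in all three cameras. By the measured poses, the blade is within about 0.5 mm of centre and square to within about 1°.
- **Pressing:** the force along the bed's normal averaged about 9 N, with the blade's weight taken out. The wrist depth image showed both strips pressed in by about 1 mm. The stiffness (about 9 N/mm) also fits two strips bearing.
- **Disagreements:**
  - The depth image showed the blade 0.2° off the bed, with the upper strip slightly more loaded. The moment reading hinted at the lower strip but was not conclusive, so I left it.
  - There is also a sideways force on the blade of about 2.5 N down the slope.
- **Other things on the table:** they looked unmoved in the last scene picture, and I touched none of them.

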